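# Bar the misting pump over to the top of its stroke and shut its suction cock

## Robot

A 7-joint arm with a two-finger parallel gripper is mounted at the origin on the work surface. World frame = base frame: x ahead of the robot, y to its left, z up, the work surface at z = 0. Lengths are in mm, angles in rad, forces in N, time in s.
With the tool pointing down it reaches from about 400 to 850 mm from the base axis. Payload 4.4 kg.
Tool frame: the origin (TCP) lies midway between the tips of the shut fingers; the grasp point (between the pads) lies 19 mm behind it; z points along the fingers, x is the direction in which the jaws open and shut, and the axes are right-handed (so a half turn about z gives the same grasp; the last joint's range is limited). The gripper opens to 94 mm and grips with 3 to 60 N. Pads are 16 mm wide; open, the fingers measure 119 mm over their backs; the gripper's body (75 mm by 177 mm) begins 78 mm behind the grasp point.
Start: joints at [-1.316, 0.628, 0.038, 1.517, -0.027, 0.996, -0.02], TCP at [204.937, 616.862, 205.478] pointing down, gripper open.
Joint ranges: [-3.06, 3.06], [-0.37, 2.12], [-1.25, 1.32], [0.18, 2.47], [-1.1, 4.24], [0.23, 1.98], [-2.94, 2.94]. Speed limits (rad/s): [2.57, 2.57, 3.14, 3.14, 3.14, 3.14, 3.14].

## Interface

Orientations are given as a unit quaternion [w, x, y, z].
In Python, from cell import sensors, eyes, workorder, spotter gives the robot as it stands.
- The arm moves only by the shell command python3 -m inch 'ROWS'. ROWS is JSON, one flat list of numbers, 7 for each row, row after row: the shift along the tool's x, y, z in m, then the turn, a rotation vector about the tool's x, y, z in rad, then the closure in counts, from 0 (fully open) to 255 (shut). In form: [dx, dy, dz, ax, ay, az, gripper, dx, dy, dz, ax, ay, az, gripper, ...]. A call has 1 to 5 rows; each row shifts and turns the pose as measured when the row begins, along the tool's axes as they then stand; what a row does not reach is not made up. A row lasts 1/10 s, in which the tool goes at most 50 mm and 8.59 degrees, less where a joint would pass 70% of its speed; a pose out of reach is approached as far as the arm can. A call with a gripper value outside its range is refused whole. The fingers move at their own pace and stop on an object; the grip force is fixed at half the most. Time passes only in rows, so rows that do not move let the fingers close. It gives the time, the measured TCP pose, the force and the opening at its end, in the units of the state.
- sensors.get_obs(): the state, without advancing time (a new reading comes with each control period).
- eyes.snapshot(name): name is "scene" or "top"; returns (picture, depth): 384x512x3 uint8, red, green, blue; 384x512 float32, mm along the optical axis (not along the pixel's ray), 0 where there is no reading.
- eyes.get_calibration(name): a dict with "mtx" (3x3 intrinsics, pixels), "view" (4x4, takes a point from world to camera coordinates). Camera axes: x right, y down, z forward; pixel columns grow to the right and rows downward; lengths in mm; the calibration is good to about 2 mm. A picture is of the moment at which its call begins. get_calibration takes no time and is no camera call.
- workorder.close_job(): hands the job in, once; it reports no verdict.
Trained networks look in the newest picture that a camera, given by its name, has taken for a name from the list of things; names that differ only in an ending like _2 or _b are one class to them, and where a whole thing is asked for, a point or a joint stands for the part that bears it (a point fixed in the world has none). Each returns a list of dicts, best first, with "p" (0 to 1); they miss things now and then, are a little off and sometimes report something else, mostly with a low value. They report only what shows in the picture. A call takes as long as a camera call.
- spotter.find_in(target, camera): "at" ([column, row] in pixels, amid what is visible of it).
- spotter.outline_of(target, camera): "mask" (384x512 bool, what is visible of it) and "at" ([column, row] in pixels, amid what is visible of it).
- spotter.tip_of(target, camera): "at" ([column, row] in pixels: a listed point, or the origin of a listed thing).
The state is a dict: "t": time; "joint_positions": joint angles; "qd": joint speeds; "tau": joint torques, N m; "tcp_pos": TCP position; "ee_rot": TCP orientation; "force": force on the tool from outside, world axes, zero at the start; "wrist_torque": the same for the moment, N m; "gripper_width": finger opening in mm.
Only numpy, scipy, OpenCV 4.12 (cv2) and the standard library are available. Lean on these libraries where they do the work, as an engineer would, in place of code of your own. Each camera call takes 0.05 s, during which the arm holds its last target.

## Task

Get the bench misting pump ready for repacking its gland: turn the flywheel by hand until you feel the plunger's stroke build up, peak and die away, and leave the wheel standing just over the top, plunger up, where it neither springs back nor runs on when you let go. Then ease the suction cock gently shut, its lever swung fully across the pipe, and leave the rest of the bench as it is.

Things in the scene. Friction and masses are not known exactly. Their poses are not given: they have to be found in the camera images.
- pump: Misting pump on a grey base plate 420 x 320 mm; origin under the shaft at the plate's underside. Its x points away from the robot, y along the shaft to the flywheel, z up. Green cam box (x +-60, y -75..50, top 160 mm), then lantern, barrel and square head at y -25, top 280 mm; damper and idle motor behind (x from 70). Fixed to the bench.
- hub (a point): Flywheel centre, 115 mm up, 105 mm along pump y; does not turn. Dark iron five-spoke wheel, radius 100; rim 26 mm wide along pump y, 16 mm deep, 37 mm clear of the cam box. It may turn either way; the nearest peak is ahead when the rim's top goes along pump +x, 70 to 120 degrees from the start. Pulled at the rim it drags 4 to 5 N idle, 12 to 15 N at the peak: grip firmly.
- rod (a point): Point on the steel plunger rod in the lantern over the cam box: 197.5 mm up when down, 204.1 mm fully up. The cam lifts it only within 60 degrees of wheel turn either side of the top. The pull peaks about 30 degrees before the top, is about half the peak at the top and nil some 15 degrees past it. Let go, the wheel stands within about 13 degrees of the top; from further it springs back or runs on.
- stem (a point): Axis of the suction cock's lever, at the lever's mid height, 238 mm up; at x 0, y -125 mm of the pump.
- cock (a joint): Lever of the suction cock, turning level about point stem: 0 open, lever along the pipe (pump -y); 1.57 rad shut, against its stop, lever across the pipe (pump -x, towards the robot). Drag 0.2 N m; stays where left.
- lever_end (a point): Point at the lever's outer end, 88 mm from the stem, at mid height. The grey grip on it is 18 mm wide, 14 mm high, from 36 to 88 mm out; the pipe under it, 17 mm thick, is centred 25 mm lower.
- pot_a: Potted cutting under a clear cup, 88 mm wide, 174 mm high; origin under its centre.
- pot_b: A second potted cutting under a clear cup, the same.
- pot_c: Potted cutting without a cup, 82 mm wide, about 110 mm high.
- jug: White jug with handle, 70 x 110 mm, 202 mm high; origin under its centre.
- nutrient: Black bottle, 72 mm wide, 200 mm high.
- grease: Small steel tin, 68 mm wide, 55 mm high.
- spanner: Steel spanner, 190 mm long, lying flat.

How it is judged:
By the outcome, as a careful person would: the job done as asked, in the order asked, and still so for the second after the job is handed in, with the robot touching nothing.
It also fails if it takes over 72 s, if anything falls off the work surface, if the arm or the gripper's body presses on something with over 40 N, if the wrist force passes 120 N, or if a joint passes its speed limit or range.

## Working session

There is one attempt and no reset: what is moved stays moved. The work goes in short steps, Python scripts to look and compute and a shell command to move; the robot and the scene stay as the last step left them, time stands still between calls to the robot, and variables do not carry over. Pictures are saved under pics/ and viewed, and the job is handed in when it is done.

```bash
ls; mkdir -p pics
python3 - <<'E'
from cell import sensors, eyes
import cv2, numpy as np
print(sensors.get_obs())
for n in ("scene","top"):
    p,d=eyes.snapshot(n); cv2.imwrite(f"pics/{n}0.png",p[:,:,::-1]); np.save(f"/tmp/{n}_d.npy",d)
    c=eyes.get_calibration(n); print(n,np.round(c["mtx"],1).tolist(),np.round(c["view"],3).tolist())
E
```

```text
pics
{'t': 0.0, 'joint_positions': array([-1.31581409,  0.6293065 ,  0.03842534,  1.51835759, -0.02699206,
        0.9962965 , -0.01999982]), 'qd': array([-0.00023626,  0.00077348,  0.0019887 ,  0.00071439,  0.00059607,
        0.0007039 , -0.00075198]), 'tau': array([-4.44026102e-05, -5.49729681e+01,  1.14410318e+00, -1.86633736e+01,
       -5.19883318e-02,  2.39310897e-02,  1.65390093e-04]), 'tcp_pos': array([204.70733662, 616.22544691, 204.58283747]), 'ee_rot': array([ 5.49057729e-04,  8.10953333e-01,  5.85110106e-01, -7.44709806e-04]), 'force': array([-0.06467673,  0.11970901,  0.62746911]), 'wrist_torque': array([0.02545197, 0.02540219, 0.03116054]), 'gripper_width': 94.0260068740358}
scene [[390.2, 0.0, 252.6], [0.0, 390.2, 195.5], [0.0, 0.0, 1.0]] [[0.939, 0.344, 0.007, -538.46], [0.298, -0.804, -0.514, -95.89], [-0.171, 0.484, -0.858, 1365.4], [0.0, 0.0, 0.0, 1.0]]
top [[368.2, 0.0, 257.9], [0.0, 368.2, 190.8], [0.0, 0.0, 1.0]] [[-0.027, -0.999, -0.034, 38.24], [-0.985, 0.032, -0.17, 566.709], [0.171, 0.029, -0.985, 926.225], [0.0, 0.0, 0.0, 1.0]]
```

View pics/scene0.png

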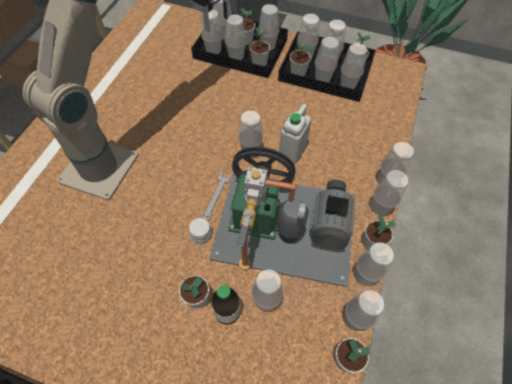

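View pics/top0.png

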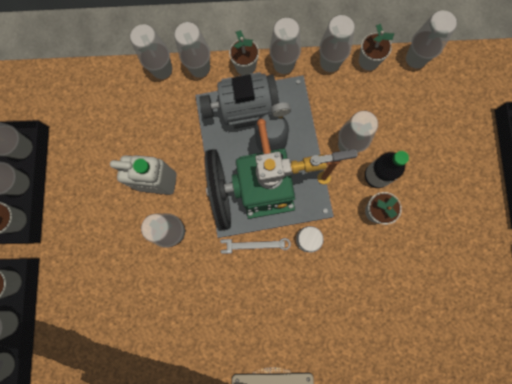

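Scene: the arm is upper left and the pump is at about (285,215), with the wheel at (263,165). Top: the wheel is at column 218, rows 150-228; the cock is at (318,160) with its lever running to (355,155). The jug is at (147,173), a cup at (160,230), the spanner at (255,245) and the tin at (310,240).

```bash
cat > h.py <<'E'
import numpy as np, cv2
from cell import sensors, eyes, spotter
C={n:eyes.get_calibration(n) for n in ("scene","top")}
def ray(n,uv):
    K=np.array(C[n]["mtx"]);V=np.array(C[n]["view"]);R=V[:3,:3];t=V[:3,3]
    d=R.T@np.linalg.solve(K,[uv[0],uv[1],1.]);return -R.T@t,d
def atz(n,uv,z):
    o,d=ray(n,uv);return o+d*(z-o[2])/d[2]
def atd(n,uv,depth):
    o,d=ray(n,uv);return o+d*depth
def proj(n,p):
    K=np.array(C[n]["mtx"]);V=np.array(C[n]["view"]);q=K@(V[:3,:3]@np.asarray(p,float)+V[:3,3]);return q[:2]/q[2]
def tri(uvs):
    A=[];b=[]
    for n,uv in uvs:
        o,d=ray(n,uv);d/=np.linalg.norm(d);P=np.eye(3)-np.outer(d,d);A.append(P);b.append(P@o)
    x=np.linalg.solve(sum(A),sum(b));return x
E
python3 - <<'E'
from h import *
r={}
Z=dict(pump=0,hub=115,rod=200,stem=238,lever_end=238)
for n in ("scene","top"):
    for t in Z:
        L=spotter.tip_of(t,n)[:2]
        for e in L: print(n,t,round(e["p"],2),np.round(e["at"],1),np.round(atz(n,e["at"],Z[t]),1))
        if L: r[(t,n)]=L[0]["at"]
for t in Z:
    if (t,"scene") in r and (t,"top") in r: print(t,np.round(tri([(n,r[(t,n)]) for n in("scene","top")]),1))
for t in ("pot_a","jug","nutrient","grease","pot_c","spanner"):
    for n in ("top",):
        for e in spotter.tip_of(t,n)[:4]: print(t,round(e["p"],2),np.round(atz(n,e["at"],0)))
E
```

```text
scene pump 0.7 [256.9 216. ] [583.3  14.1   0. ]
scene hub 0.96 [258.  168.3] [547.9 117.2 115. ]
scene rod 0.36 [248.7 146.2] [513.2 126.9 200. ]
scene stem 0.63 [243.2 215.1] [ 588.4 -115.6  238. ]
scene lever_end 0.67 [238.7 247.1] [ 609.6 -202.6  238. ]
top pump 0.93 [261.4 193.6] [567.9  13.2   0. ]
top hub 0.9 [219.3 186. ] [571.4 114.8 115. ]
top stem 0.6 [317.5 160. ] [ 597.6 -114.1  238. ]
top lever_end 0.81 [353.3 151.3] [ 614.1 -191.7  238. ]
top lever_end 0.75 [346.1 146.2] [ 626.  -177.1  238. ]
pump [575.8  17.1 -14.2]
hub [559.6 106.1 141.2]
stem [ 592.7 -115.7  243.6]
lever_end [ 612.2 -196.4  230.1]
pot_a 0.77 [ 696. -237.    0.]
pot_a 0.64 [484. 257.   0.]
pot_a 0.58 [ 515. -294.    0.]
jug 0.63 [613. 303.   0.]
nutrient 0.77 [ 610. -305.    0.]
grease 0.95 [ 449. -115.    0.]
pot_c 0.77 [ 696. -237.    0.]
pot_c 0.64 [484. 257.   0.]
pot_c 0.58 [ 515. -294.    0.]
spanner 0.6 [425.  40.   0.]
```

Run:
```python
import cv2
for n,(x,y,w,h) in dict(scene=(190,130,190,150),top=(180,60,220,200)).items():
    p=cv2.imread(f"pics/{n}0.png")[y:y+h,x:x+w]; s=min(800//w,600//h)
    cv2.imwrite(f"pics/{n}0c.png",cv2.resize(p,None,fx=s,fy=s,interpolation=cv2.INTER_CUBIC)); print(n,s)
```

```text
scene 4
top 3
```

View pics/scene0c.png

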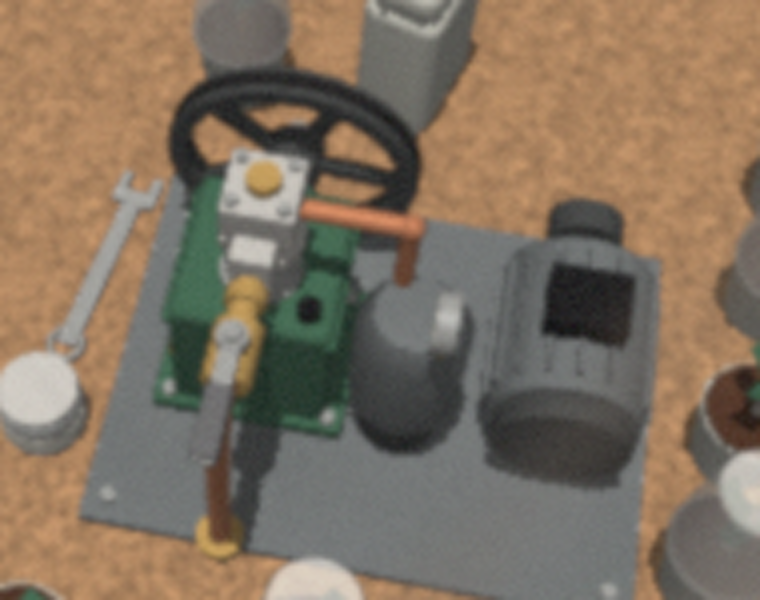

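View pics/top0c.png

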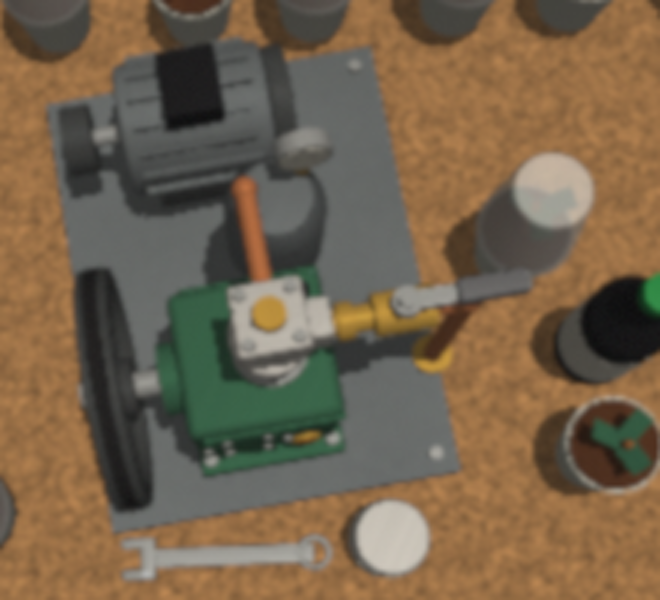

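Run:
```python
from h import *
T=np.load('/tmp/top_d.npy');S=np.load('/tmp/scene_d.npy')
for z in (6,10):
    c=[atz("top",u,z) for u in [(196.7,95),(304,76),(333.3,216.7),(219,236.7)]]
    print(z,np.round(c,1).tolist(),[round(np.linalg.norm(c[i]-c[(i+1)%4])) for i in range(4)],[np.round(np.degrees(np.arctan2(*(c[(i+1)%4]-c[i])[1::-1])),1) for i in range(4)])
    s=[atz("scene",(190+u/4,130+v/4),z) for u,v in[(80,517),(660,262)]]; print(np.round(s,1).tolist())
# plate depth
for u in [(320,180),(230,140),(310,120)]: print("plate",np.round(atd("top",u,T[u[1],u[0]]),1))
for u in [(315,160),(345,156),(350,155)]: print("lever",np.round(atd("top",u,T[u[1],u[0]]),1))
for u in [(248,213),(243,234)]: print("leverS",np.round(atd("scene",u,S[u[1],u[0]]),1))
# all points 195-222 high = wheel top region
def cloud(n,D):
    v,u=np.mgrid[0:384,0:512];m=D>0;u=u[m];v=v[m];o,_=ray(n,(0,0));K=np.array(C[n]["mtx"]);R=np.array(C[n]["view"])[:3,:3]
    return o+(R.T@np.linalg.solve(K,np.stack([u,v,np.ones_like(u)]))*D[m]).T
np.set_printoptions(suppress=True)
for n,D in(("top",T),("scene",S)):
    P=cloud(n,D); np.save(f'/tmp/{n}_P.npy',P)
    pl=P[(abs(P[:,0]-600)<250)&(abs(P[:,1])<250)&(P[:,2]>3)&(P[:,2]<16)]; print(n,len(pl),"plate z",np.percentile(pl[:,2],[5,50,95]))
    W=P[(abs(P[:,0]-565)<130)&(P[:,1]>60)&(P[:,1]<160)&(P[:,2]>25)]
    print(len(W),W.max(0),W.min(0)); W2=W[W[:,2]>195]; print("top",W2.mean(0),np.percentile(W2,[5,95],axis=0))
```

```text
6 [[864.5, 193.4, 6.0], [910.0, -120.9, 6.0], [497.0, -180.4, 6.0], [451.9, 131.8, 6.0]] [318, 417, 315, 417] [np.float64(-81.8), np.float64(-171.8), np.float64(98.2), np.float64(8.5)]
[[500.8, -178.5, 6.0], [866.5, 198.4, 6.0]]
10 [[862.6, 192.6, 10.0], [908.0, -120.5, 10.0], [496.6, -179.7, 10.0], [451.7, 131.2, 10.0]] [316, 416, 314, 415] [np.float64(-81.8), np.float64(-171.8), np.float64(98.2), np.float64(8.5)]
[[501.7, -179.9, 10.0], [866.1, 195.7, 10.0]]
plate [ 597.4 -148.4   17.8]
plate [722.2  97.3  12.5]
plate [ 772.2 -130.6   13.3]
lever [ 596.1 -107.9  244.6]
lever [ 602.5 -171.8  245.2]
lever [ 604.  -182.2  246.1]
leverS [ 599.9 -111.   248.8]
leverS [ 608.4 -169.5  246.4]
top 7995 plate z [ 3.72691073 11.37544607 14.52142457]
1711 [659.73789655 146.89307362 218.64867395] [464.2610381   60.03295997  25.89733806]
top [560.42860192 117.58407598 208.36740602] [[510.3306823  102.86014453 197.15591267]
 [614.858772   133.01588709 215.84315978]]
scene 6193 plate z [ 3.37541235 11.5547139  15.20119991]
1231 [663.49154447 147.71461077 220.58180547] [468.25697299  60.48656518  26.66212596]
top [565.22746426 114.9705537  208.05587871] [[511.7255835  101.07874125 196.97500577]
 [616.16158869 131.44963192 216.94674041]]
```

Run:
```python
from h import *
from scipy.optimize import least_squares
np.set_printoptions(suppress=True,precision=1)
for yaw in (8.3,):
  a=np.radians(yaw);ex=np.array([np.cos(a),np.sin(a)]);ey=np.array([-np.sin(a),np.cos(a)])
  for n in("top","scene"):
    P=np.load(f'/tmp/{n}_P.npy');q=P[:,:2]-[578,14];x=q@ex;y=q@ey;z=P[:,2]
    m=(z>185)&(z<225)&(abs(x)<80)&(y>80)&(y<135); X,Y,Zz=x[m],y[m],z[m]
    print(n,m.sum(),"y edges",np.percentile(Y,[2,10,50,90,98]), "slope",np.degrees(np.polyfit(X,Y,1)[0]))
    # top envelope: z max per x bin
    for b in range(-70,80,20):
        k=(abs(X-b)<10); print(b,np.round(Zz[k].max() if k.any() else 0,1), np.round(115+np.sqrt(100**2-b*b),1),end=' | ')
    print()
    m=(z>90)&(z<140)&(y>88)&(y<122)&(abs(x)>75)&(abs(x)<110); print("x ext",x[m].min(),x[m].max())
    m=(z>235)&(z<255)&(abs(x)<60)&(y<-100)&(y>-230); print("lever",x[m].mean(),y[m].min(),y[m].max(),"slope",np.degrees(np.polyfit(y[m],x[m],1)[0]),z[m].mean())
    m=(z>270)&(z<300)&(abs(x)<50)&(abs(y+25)<50); print("head",np.percentile(x[m],[5,95]),np.percentile(y[m],[5,95]),z[m].mean())
```

```text
top 730 y edges [ 92.8  94.1 104.9 115.9 118.1] slope -0.092036569814367
-70 197.2 186.4 | -50 207.4 201.6 | -30 215.2 210.4 | -10 218.4 214.5 | 10 218.6 214.5 | 30 215.5 210.4 | 50 207.9 201.6 | 70 196.3 186.4 | 
x ext -99.04416769250521 96.21242355631617
lever 1.4532683866797844 -213.96780626525464 -112.98964669028085 slope 0.008048156378300008 242.97314375355145
head [-19.6  21.2] [-45.2  -3.8] 275.00077923278724
scene 464 y edges [ 91.1  92.4  99.6 114.1 117.6] slope 0.17939296705446015
-70 196.1 186.4 | -50 208.4 201.6 | -30 216.7 210.4 | -10 220.6 214.5 | 10 219.2 214.5 | 30 217.4 210.4 | 50 208.0 201.6 | 70 197.9 186.4 | 
x ext -96.50441661097688 101.13535394330971
lever 2.461579648074382 -214.22603645815116 -114.43536999391486 slope -0.40368120096493404 243.64257513390865
head [-19.8  23.5] [-47.5  -4. ] 274.59229112104015
```

```bash
cat >> h.py <<'E'
from scipy.spatial.transform import Rotation as Ro
A=np.radians(8.3);EX=np.array([np.cos(A),np.sin(A),0]);EY=np.array([-np.sin(A),np.cos(A),0]);EZ=np.array([0,0,1.])
ORG=np.array([579,14,0.])
def P(x,y,z): return ORG+x*EX+y*EY+z*EZ
def cur():
    o=sensors.get_obs();q=o["ee_rot"];return np.array(o["tcp_pos"]),Ro.from_quat([q[1],q[2],q[3],q[0]]),o
def wheel(phi,r):  # TCP at radius r from hub, angle phi deg
    f=np.radians(phi);u=np.sin(f)*EX+np.cos(f)*EZ
    return P(0,105,115)+r*u, Ro.from_matrix(np.column_stack([EY,np.cross(-u,EY),-u]))
def plan(wps,vmax=45,amax=0.14,start=None):
    p,R,o=cur() if start is None else start
    for pt,Rt in wps:
        rv=(R.inv()*Rt).as_rotvec();n=int(max(1,np.ceil(np.linalg.norm(pt-p)/vmax),np.ceil(np.linalg.norm(rv)/amax)))
        p0,R0=p,R
        print("wp",np.round(pt),n,"rows")
        for i in range(n):
            pn=p0+(pt-p0)*(i+1)/n;Rn=R0*Ro.from_rotvec(rv*(i+1)/n)
            print(np.round(R.inv().apply(pn-p)/1000,4).tolist(),np.round((R.inv()*Rn).as_rotvec(),3).tolist())
            p,R=pn,Rn
def st():
    p,R,o=cur();d=p-ORG
    print("t",round(o["t"],2),"pump",np.round([d@EX,d@EY,d[2]],1),"tilt",np.round(np.degrees(np.arctan2(-R.as_matrix()[:,2]@EX,-R.as_matrix()[2,2])),1),"F",np.round([o["force"]@EX,o["force"]@EY,o["force"][2]],1),"w",round(o["gripper_width"],1),"q",np.round(o["joint_positions"],2))
    r=p+R.as_matrix()[:,2]*-19-P(0,105,115);print("grasp r",np.round(np.hypot(r@EX,r[2]),1),"phi",np.round(np.degrees(np.arctan2(r@EX,r[2])),1))
E
python3 - <<'E'
from h import *
p,R,o=cur()
_,Rt=wheel(0,1)
plan([(p+[0,0,215],R),(P(-150,105,420),Rt),wheel(-48,165)])
E
```

```text
wp [205. 617. 420.] 5 rows
[-0.0, -0.0, -0.043] [0.0, 0.0, 0.0]
[-0.0, -0.0, -0.043] [0.0, 0.0, 0.0]
[-0.0, -0.0, -0.043] [0.0, 0.0, 0.0]
[-0.0, -0.0, -0.043] [0.0, 0.0, 0.0]
[-0.0, -0.0, -0.043] [0.0, 0.0, 0.0]
wp [415.  96. 420.] 13 rows
[-0.0329, 0.028, 0.0] [-0.0, -0.0, -0.036]
[-0.0339, 0.0268, 0.0] [-0.0, -0.0, -0.036]
[-0.0348, 0.0256, 0.0] [-0.0, -0.0, -0.036]
[-0.0357, 0.0243, 0.0] [-0.0, -0.0, -0.036]
[-0.0366, 0.023, 0.0] [-0.0, -0.0, -0.036]
[-0.0374, 0.0217, 0.0] [-0.0, -0.0, -0.036]
[-0.0381, 0.0203, 0.0] [-0.0, -0.0, -0.036]
[-0.0388, 0.019, 0.0] [-0.0, -0.0, -0.036]
[-0.0395, 0.0176, 0.0] [-0.0, -0.0, -0.036]
[-0.0401, 0.0161, 0.0] [-0.0, -0.0, -0.036]
[-0.0406, 0.0147, 0.0] [-0.0, -0.0, -0.036]
[-0.0411, 0.0132, 0.0] [-0.0, -0.0, -0.036]
[-0.0416, 0.0117, 0.0] [-0.0, -0.0, -0.036]
wp [443. 100. 225.] 6 rows
[-0.0, 0.0046, 0.0324] [-0.14, 0.0, 0.0]
[-0.0, 0.0, 0.0328] [-0.14, -0.0, -0.0]
[0.0, -0.0046, 0.0324] [-0.14, -0.0, 0.0]
[-0.0, -0.009, 0.0315] [-0.14, 0.0, -0.0]
[-0.0, -0.0133, 0.0299] [-0.14, 0.0, 0.0]
[-0.0, -0.0174, 0.0278] [-0.14, 0.0, -0.0]
```

```bash
python3 -m inch '[0,0,-0.043,0,0,0,0, 0,0,-0.043,0,0,0,0, 0,0,-0.043,0,0,0,0, 0,0,-0.043,0,0,0,0, 0,0,-0.043,0,0,0,0]'
python3 -m inch '[-0.034,0.028,0,0,0,-0.036,90, -0.034,0.027,0,0,0,-0.036,90, -0.035,0.026,0,0,0,-0.036,90, -0.036,0.024,0,0,0,-0.036,90, -0.037,0.023,0,0,0,-0.036,90]'
python3 -c 'from h import *;st()'
```

```text
t: 1.4
tcp_pos: [203.7, 613.4, 420.2]
ee_rot: [0.005, 0.811, 0.585, -0.007]
force: [-0.1, 0.8, -0.5]
gripper_width: 93.6
t: 1.9
tcp_pos: [285.8, 415.7, 428.7]
ee_rot: [-0.002, 0.749, 0.662, 0.002]
force: [0.7, -0.8, 0.6]
gripper_width: 61.3
t 1.9 pump [-232.1  439.8  428.7] tilt -0.1 F [ 0.6 -0.9  0.6] w 61.3 q [-1.07  0.23  0.06  1.54 -0.02  1.36  0.44]
grasp r 405.7 phi -34.9
```

```bash
python3 -m inch '[-0.037,0.022,0,0,0,-0.036,90, -0.038,0.020,0,0,0,-0.036,90, -0.039,0.019,0,0,0,-0.036,90, -0.040,0.018,0,0,0,-0.036,90, -0.040,0.016,0,0,0,-0.036,90]' >/dev/null
python3 -m inch '[-0.041,0.015,0,0,0,-0.036,90, -0.041,0.013,0,0,0,-0.036,90, -0.042,0.012,0,0,0,-0.036,90]' >/dev/null
python3 - <<'E'
from h import *
st()
plan([wheel(-48,165)])
E
```

```text
t 2.7 pump [-140.3   90.2  429.1] tilt -0.5 F [ 1.1 -0.   0.4] w 60.7 q [-0.53  0.11  0.32  1.7  -0.04  1.33  1.55]
grasp r 361.5 phi -22.9
wp [443. 100. 225.] 6 rows
[0.002, 0.0027, 0.034] [-0.138, -0.004, 0.005]
[0.0022, -0.002, 0.034] [-0.138, -0.004, 0.005]
[0.0023, -0.0067, 0.0334] [-0.138, -0.004, 0.005]
[0.0024, -0.0112, 0.0322] [-0.138, -0.004, 0.005]
[0.0024, -0.0156, 0.0303] [-0.138, -0.004, 0.005]
[0.0025, -0.0196, 0.0279] [-0.138, -0.004, 0.005]
```

```bash
python3 -m inch '[0.002,0.003,0.034,-0.138,-0.004,0.005,90, 0.002,-0.002,0.034,-0.138,-0.004,0.005,90, 0.002,-0.007,0.033,-0.138,-0.004,0.005,90, 0.002,-0.011,0.032,-0.138,-0.004,0.005,90, 0.002,-0.016,0.030,-0.138,-0.004,0.005,90]' >/dev/null
python3 -m inch '[0.002,-0.020,0.028,-0.138,-0.004,0.005,90, 0,0,0,0,0,0,90]' >/dev/null
python3 - <<'E'
from h import *
st()
plan([wheel(-48,110),wheel(-48,73)],vmax=25)
p,d=eyes.snapshot("scene"); cv2.imwrite("pics/s1.png",cv2.resize(p[80:300,120:400,::-1],None,fx=2.7,fy=2.7))
p,d=eyes.snapshot("top"); cv2.imwrite("pics/t1.png",cv2.resize(p[60:300,120:400,::-1],None,fx=2.5,fy=2.5))
E
```

```text
t 3.4 pump [-119.5   67.2  311.4] tilt -30.4 F [0.2 0.8 0.3] w 60.9 q [-0.58 -0.03  0.21  2.35  0.58  0.37  0.84]
grasp r 248.8 phi -31.2
wp [483. 106. 189.] 6 rows
[0.0081, -0.0049, 0.0202] [-0.051, 0.014, 0.003]
[0.0078, -0.0059, 0.02] [-0.051, 0.014, 0.003]
[0.0075, -0.007, 0.0198] [-0.051, 0.014, 0.003]
[0.0072, -0.008, 0.0195] [-0.051, 0.014, 0.003]
[0.0069, -0.009, 0.0192] [-0.051, 0.014, 0.003]
[0.0066, -0.01, 0.0188] [-0.051, 0.014, 0.003]
wp [510. 110. 164.] 2 rows
[-0.0, 0.0, 0.0185] [0.0, 0.0, 0.0]
[0.0, -0.0, 0.0185] [0.0, 0.0, 0.0]
```

```bash
cat >> h.py <<'E'
def wt(phi,tilt,rg=92,back=0):
    f,a=np.radians(phi),np.radians(tilt);u=np.sin(f)*EX+np.cos(f)*EZ;w=np.sin(a)*EX+np.cos(a)*EZ
    return P(0,105,115)+rg*u-(19-back)*w, Ro.from_matrix(np.column_stack([EY,np.cross(-w,EY),-w]))
E
python3 - <<'E'
from h import *
plan([wt(-40,-15,92,80)],vmax=40)
E
```

```text
wp [490. 107. 244.] 3 rows
[0.0156, 0.0011, 0.0256] [0.09, 0.029, -0.004]
[0.0148, 0.0034, 0.0258] [0.09, 0.029, -0.004]
[0.0141, 0.0058, 0.0258] [0.09, 0.029, -0.004]
```

View pics/s1.png

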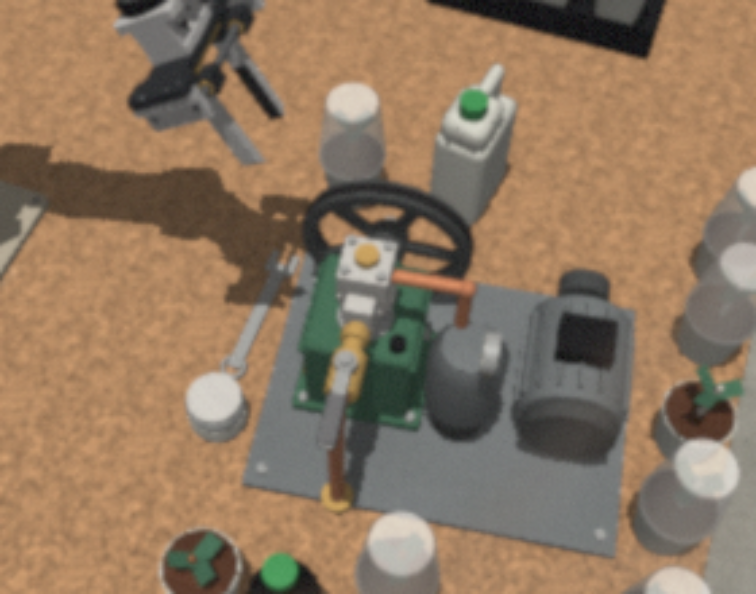

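View pics/t1.png

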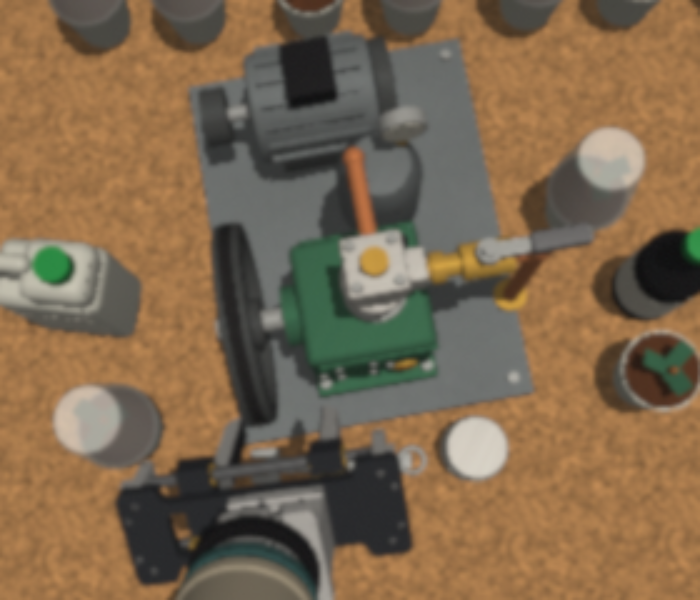

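The gripper stands on the robot's side of the wheel: top view (285,480), scene view (200,80). It is tilted about 30° and its joints are near their limits, so I'll come in steeper.

```bash
python3 -m inch '[0.016,0.001,0.026,0.09,0.029,-0.004,90, 0.015,0.003,0.026,0.09,0.029,-0.004,90, 0.014,0.006,0.026,0.09,0.029,-0.004,90, 0,0,0,0,0,0,90]' >/dev/null
python3 - <<'E'
from h import *
st()
plan([wt(-40,-15,92,50),wt(-40,-15)],vmax=25)
E
```

```text
t 3.9 pump [-74.   96.2 251.5] tilt -16.2 F [ 0.  -1.1  1. ] w 60.8 q [-0.45  0.23  0.2   2.13 -0.02  0.51  1.45]
grasp r 173.9 phi -27.1
wp [497. 108. 215.] 2 rows
[0.0044, -0.0018, 0.0182] [0.011, 0.001, -0.008]
[0.0044, -0.0016, 0.0183] [0.011, 0.001, -0.008]
wp [510. 110. 167.] 2 rows
[0.0, -0.0, 0.025] [0.0, 0.0, 0.0]
[-0.0, -0.0, 0.025] [0.0, 0.0, 0.0]
```

```bash
python3 -m inch '[0.005,-0.002,0.018,0.011,0.001,-0.008,90, 0.004,-0.002,0.018,0.011,0.001,-0.008,90, 0,0,0,0,0,0,90]' >/dev/null
python3 - <<'E'
from h import *
st()
plan([wt(-40,-15)],vmax=25)
E
```

```text
t 4.2 pump [-64.8  98.6 216. ] tilt -15.1 F [-0.1  0.3 -0.6] w 61.3 q [-0.42  0.3   0.18  2.14 -0.05  0.44  1.48]
grasp r 138.3 phi -30.3
wp [510. 110. 167.] 3 rows
[0.0021, -0.0009, 0.0167] [0.001, 0.0, -0.005]
[0.0021, -0.0008, 0.0167] [0.001, 0.0, -0.005]
[0.0021, -0.0008, 0.0167] [0.001, 0.0, -0.005]
```

```bash
python3 -m inch '[0.006,-0.001,0.005,0,0,-0.01,90, 0.002,-0.001,0.016,0,0,-0.004,90, 0.001,-0.001,0.017,0,0,0,90, 0,0,0.014,0,0,0,90, 0,0,0,0,0,0,90]' >/dev/null
python3 - <<'E'
from h import *
st()
plan([wt(-40,-15)],vmax=25)
E
```

```text
t 4.7 pump [-51.5 104.4 169.3] tilt -15.7 F [-0.5  0.   0.1] w 60.8 q [-0.4   0.4   0.15  2.18 -0.07  0.3   1.5 ]
grasp r 92.1 phi -38.0
wp [510. 110. 167.] 1 rows
[0.0006, -0.0032, 0.0013] [0.012, -0.0, -0.01]
```

Grasp point r 92, φ -38. Closing on the rim.

```bash
python3 -m inch '[0,0,0,0,0,0,255, 0,0,0,0,0,0,255, 0,0,0,0,0,0,255, 0,0,0,0,0,0,255, 0,0,0,0,0,0,255]'
python3 - <<'E'
from h import *
st()
p,R,o=cur()
# rigid rotation rows about EY through hub
H=P(0,105,115)
for d in (0.05,0.1):
    G=Ro.from_rotvec(EY*d);pn=H+G.apply(p-H);print(d,np.round(R.inv().apply(pn-p)/1000,5))
E
```

```text
t: 5.2
tcp_pos: [513.8, 111.3, 173.3]
ee_rot: [0.09, 0.651, 0.746, 0.107]
force: [4.4, 3.2, -8.4]
gripper_width: 25.8
t 5.2 pump [-50.4 105.7 173.3] tilt -16.1 F [ 4.8  2.5 -8.4] w 25.8 q [-0.4   0.39  0.14  2.18 -0.08  0.3   1.5 ]
grasp r 94.6 phi -36.0
0.05 [ 4.00e-05  3.53e-03 -1.53e-03]
0.1 [ 8.00e-05  7.14e-03 -2.88e-03]
```

```bash
python3 -m inch '[0,0.007,-0.003,0.1,0,0,255, 0,0.007,-0.003,0.1,0,0,255, 0,0.007,-0.003,0.1,0,0,255]'
cat >> h.py <<'E'
def rot(off,dphi,n):
    p,R,o=cur();r=p+R.as_matrix()[:,2]*-19-P(0,105,115);phi=np.degrees(np.arctan2(r@EX,r[2]))
    t=np.array([-np.cos(np.radians(phi))*0,0,0])
    tang=np.cos(np.radians(phi))*EX-np.sin(np.radians(phi))*EZ;rad=np.sin(np.radians(phi))*EX+np.cos(np.radians(phi))*EZ
    print("Ftang",round(float(o["force"]@tang),1),"Frad",round(float(o["force"]@rad),1));st()
    plan([wt(phi+dphi*(i+1)/n,phi+dphi*(i+1)/n+off) for i in range(n)],vmax=60,amax=1)
E
python3 -c 'from h import *;rot(20,25,4)'
```

```text
t: 5.5
tcp_pos: [525.0, 113.1, 183.5]
ee_rot: [-0.014, 0.655, 0.755, -0.013]
force: [3.2, 1.1, -14.9]
gripper_width: 26.0
Ftang -2.9 Frad -15.0
t 5.5 pump [-39.1 105.8 183.5] tilt 2.2 F [  3.4   0.6 -14.9] w 26.0 q [-0.34  0.52  0.12  1.82 -0.09  0.85  1.54]
grasp r 95.6 phi -23.7
wp [536. 114. 184.] 1 rows
[-0.0008, 0.0107, -0.0007] [0.006, -0.004, -0.003]
wp [543. 115. 186.] 1 rows
[-0.0, 0.0075, -0.003] [0.109, -0.0, 0.0]
wp [551. 116. 188.] 1 rows
[0.0, 0.0075, -0.003] [0.109, -0.0, -0.0]
wp [559. 117. 189.] 1 rows
[0.0, 0.0075, -0.003] [0.109, 0.0, 0.0]
```

```bash
python3 -m inch '[0,0.0095,-0.001,0.07,0,0,255, 0,0.0075,-0.002,0.1,0,0,255, 0,0.0075,-0.003,0.1,0,0,255]'
python3 -c 'from h import *;rot(26,20,3)'
```

```text
t: 5.8
tcp_pos: [544.5, 116.0, 191.7]
ee_rot: [-0.109, 0.645, 0.746, -0.123]
force: [-1.4, -0.1, -8.5]
gripper_width: 26.0
Ftang -2.6 Frad -8.2
t 5.8 pump [-19.4 105.9 191.7] tilt 18.9 F [-1.4  0.1 -8.5] w 26.0 q [-0.3   0.71  0.12  1.47 -0.1   1.3   1.56]
grasp r 95.6 phi -7.9
wp [554. 116. 190.] 1 rows
[-0.0009, 0.0095, -0.0012] [0.101, -0.005, 0.001]
wp [563. 118. 190.] 1 rows
[-0.0, 0.0077, -0.0043] [0.116, 0.0, 0.0]
wp [571. 119. 190.] 1 rows
[0.0, 0.0077, -0.0043] [0.116, 0.0, 0.0]
```

```bash
python3 -m inch '[0,0.0095,-0.001,0.09,0,0,255, 0,0.008,-0.003,0.1,0,0,255, 0,0.008,-0.003,0.1,0,0,255]'
python3 -c 'from h import *;rot(27,20,3)'
```

```text
t: 6.1
tcp_pos: [563.7, 118.8, 194.0]
ee_rot: [-0.21, 0.619, 0.718, -0.24]
force: [-9.8, -1.4, 1.1]
gripper_width: 25.4
Ftang -10.0 Frad -0.1
t 6.1 pump [-1.000e-01  1.059e+02  1.940e+02] tilt 37.2 F [-9.9  0.1  1.1] w 25.4 q [-0.27  0.96  0.11  1.06 -0.11  1.78  1.56]
grasp r 94.8 phi 6.9
wp [573. 119. 190.] 1 rows
[-0.0009, 0.0099, -0.0024] [0.059, -0.003, 0.004]
wp [582. 120. 188.] 1 rows
[-0.0, 0.0076, -0.0044] [0.116, 0.0, -0.0]
wp [590. 122. 186.] 1 rows
[0.0, 0.0076, -0.0044] [0.116, 0.0, 0.0]
```

```bash
python3 -m inch '[0,0,0,0,0,0,255, 0,0,0,0,0,0,255]'
python3 -c 'from h import *;rot(27,20,3)'
python3 - <<'E'
from h import *
p,d=eyes.snapshot("scene"); cv2.imwrite("pics/s2.png",cv2.resize(p[130:250,200:340,::-1],None,fx=5,fy=5,interpolation=2))
for e in spotter.tip_of("rod","scene")[:2]: print(e["p"],e["at"])
E
```

```text
t: 6.3
tcp_pos: [563.3, 118.8, 189.8]
ee_rot: [-0.214, 0.617, 0.716, -0.245]
force: [2.4, 0.1, 15.8]
gripper_width: 25.8
Ftang 0.4 Frad 16.0
t 6.3 pump [ -0.4 105.9 189.8] tilt 37.9 F [ 2.4 -0.3 15.8] w 25.8 q [-0.27  0.97  0.11  1.05 -0.11  1.78  1.56]
grasp r 90.5 phi 7.2
wp [573. 119. 190.] 1 rows
[-0.0009, 0.0078, -0.0062] [0.051, -0.002, 0.004]
wp [582. 121. 188.] 1 rows
[-0.0, 0.0076, -0.0044] [0.116, -0.0, -0.0]
wp [590. 122. 186.] 1 rows
[0.0, 0.0076, -0.0044] [0.116, 0.0, -0.0]
0.5 [227.3, 310.7]
0.33 [268.6, 301.7]
```

View pics/s2.png

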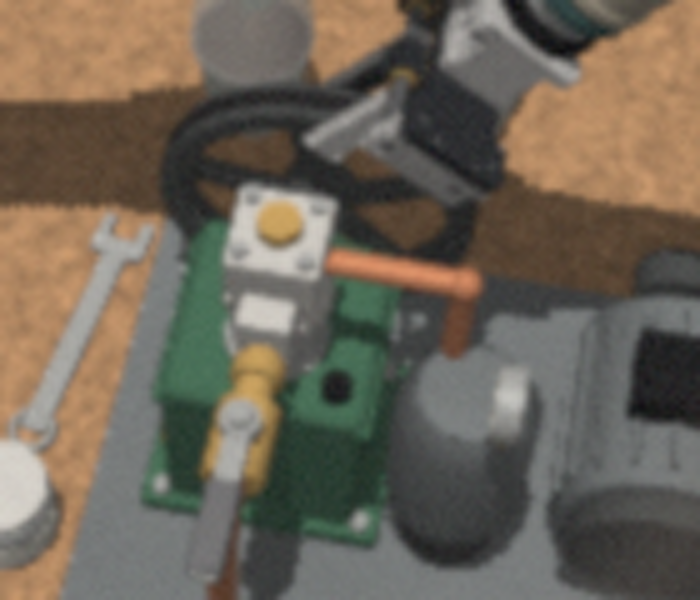

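The gripper holds the rim at the top (scene crop about (340,140)), tilted 38° and near its joint limit, with the static pull about nil. I'll let go, check whether the wheel stays, and regrip on the robot's side.

```bash
python3 -m inch '[0,0,0,0,0,0,90, 0,0,0,0,0,0,90, 0,0,0,0,0,0,90]'
python3 - <<'E'
from h import *
st()
p,d=eyes.snapshot("scene"); cv2.imwrite("pics/s3.png",cv2.resize(p[130:250,200:340,::-1],None,fx=5,fy=5,interpolation=2))
pr,Rr,_=cur()
w=Rr.as_matrix()[:,2]
plan([(pr-70*w,Rr),wt(-40,-15,92,75),wt(-40,-15)],vmax=40)
E
```

```text
t: 6.7
tcp_pos: [563.4, 118.9, 191.3]
ee_rot: [-0.212, 0.618, 0.717, -0.242]
force: [-0.3, -0.1, -0.4]
gripper_width: 46.7
t 6.7 pump [ -0.3 106.  191.3] tilt 37.6 F [-0.3 -0.1 -0.4] w 46.7 q [-0.27  0.97  0.11  1.06 -0.11  1.78  1.56]
grasp r 92.0 phi 7.1
wp [606. 125. 247.] 2 rows
[0.0, 0.0, -0.035] [0.0, 0.0, 0.0]
[-0.0, 0.0, -0.035] [0.0, 0.0, 0.0]
wp [491. 107. 240.] 7 rows
[-0.0001, -0.0125, 0.0109] [-0.131, -0.001, 0.0]
[-0.0001, -0.0138, 0.0092] [-0.131, -0.001, 0.0]
[-0.0001, -0.0149, 0.0073] [-0.131, -0.001, 0.0]
[-0.0001, -0.0157, 0.0053] [-0.131, -0.001, 0.0]
[-0.0001, -0.0163, 0.0032] [-0.131, -0.001, 0.0]
[-0.0001, -0.0166, 0.001] [-0.131, -0.001, 0.0]
[-0.0001, -0.0166, -0.0011] [-0.131, -0.001, 0.0]
wp [510. 110. 167.] 2 rows
[0.0, -0.0, 0.0375] [0.0, -0.0, -0.0]
[-0.0, 0.0, 0.0375] [0.0, -0.0, 0.0]
```

View pics/s3.png

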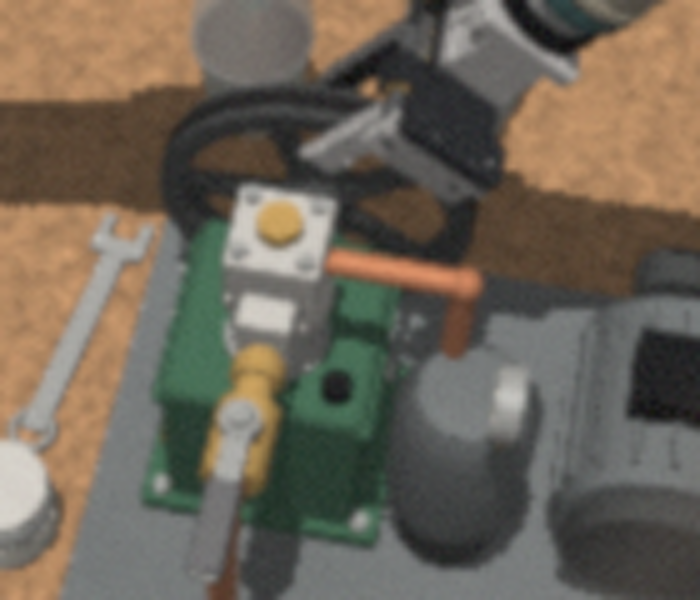

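A spoke now shows at (290,135) and the others have shifted, so the wheel sprang back a little and the cam was already loading. I'll retract, look at the wheel, then regrip.

```bash
python3 -m inch '[0,0,-0.035,0,0,0,90, 0,0,-0.035,0,0,0,90, 0,-0.0125,0.011,-0.13,0,0,90, 0,-0.014,0.009,-0.13,0,0,90, 0,-0.015,0.007,-0.13,0,0,90]' >/dev/null
python3 -m inch '[0,-0.016,0.005,-0.13,0,0,90, 0,-0.016,0.003,-0.13,0,0,90, 0,-0.0165,0.001,-0.13,0,0,90, 0,-0.0165,-0.001,-0.13,0,0,90]' >/dev/null
python3 - <<'E'
from h import *
st()
for i in (1,):
  p,d=eyes.snapshot("scene")
a=cv2.imread("pics/scene0.png")
f=lambda im:cv2.resize(im[135:200,225:305],None,fx=9,fy=9,interpolation=2)
b=p[:,:,::-1]
cv2.imwrite("pics/s4.png",cv2.resize(np.hstack([f(a)[:,:360*2//1],f(b)]),(800,325)))
np.save('/tmp/s4.npy',p)
plan([wt(-40,-15,92,40),wt(-40,-15)],vmax=30)
E
```

```text
t 7.65 pump [-58.6 107.2 226.2] tilt -16.2 F [ 0.3 -0.4 -0.8] w 60.9 q [-0.35  0.29  0.06  2.13  0.04  0.44  1.39]
grasp r 144.3 phi -26.3
wp [500. 109. 206.] 1 rows
[-0.0004, 0.0071, 0.0158] [0.004, -0.004, 0.0]
wp [510. 110. 167.] 2 rows
[-0.0, -0.0, 0.02] [0.0, 0.0, 0.0]
[0.0, -0.0, 0.02] [0.0, 0.0, 0.0]
```

View pics/s4.png

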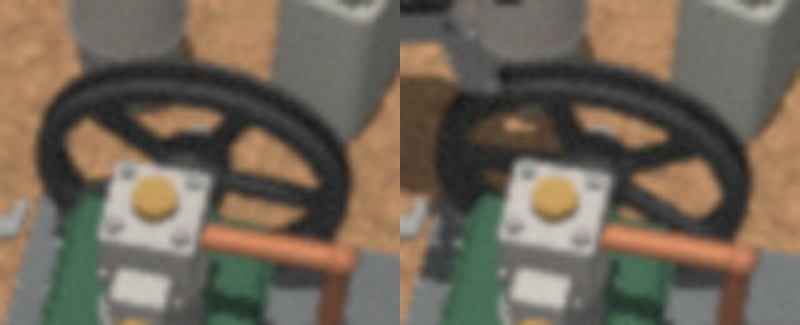

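```bash
cat >> h.py <<'E'
def rect(img,n="scene",y=105,s=2.5):
    q=[(-120,-100),(120,-100),(120,120),(-120,120)]
    src=np.float32([proj(n,P(a,y,115+b)) for a,b in q]);dst=np.float32([((a+120)*s,(120-b)*s) for a,b in q])
    return cv2.warpPerspective(img,cv2.getPerspectiveTransform(src,dst),(int(240*s),int(220*s)),flags=cv2.INTER_LINEAR)
def angprof(img,r0=45,r1=78):
    g=cv2.cvtColor(rect(img),cv2.COLOR_BGR2GRAY).astype(np.float32);s=2.5;out=[]
    for a in range(-70,111,3):
        f=np.radians(a);rr=np.arange(r0,r1,2)
        xs=(120+rr*np.sin(f))*s;ys=(120-rr*np.cos(f))*s
        out.append((a,int(np.median(g[ys.astype(int),xs.astype(int)]))))
    return out
E
python3 - <<'E'
from h import *
a=cv2.imread("pics/scene0.png");b=np.load('/tmp/s4.npy')[:,:,::-1].copy()
cv2.imwrite("pics/r0.png",cv2.resize(np.hstack([rect(a),rect(b)]),(800,367)))
print(angprof(a));print(angprof(b))
E
```

```text
[(-70, 138), (-67, 135), (-64, 122), (-61, 102), (-58, 71), (-55, 49), (-52, 41), (-49, 41), (-46, 40), (-43, 41), (-40, 49), (-37, 62), (-34, 82), (-31, 98), (-28, 117), (-25, 112), (-22, 112), (-19, 119), (-16, 117), (-13, 119), (-10, 121), (-7, 126), (-4, 125), (-1, 121), (2, 124), (5, 122), (8, 116), (11, 99), (14, 69), (17, 46), (20, 40), (23, 40), (26, 43), (29, 65), (32, 100), (35, 128), (38, 142), (41, 146), (44, 145), (47, 140), (50, 140), (53, 140), (56, 140), (59, 139), (62, 135), (65, 138), (68, 137), (71, 132), (74, 117), (77, 106), (80, 78), (83, 64), (86, 57), (89, 55), (92, 56), (95, 53), (98, 54), (101, 66), (104, 82), (107, 102), (110, 114)]
[(-70, 69), (-67, 71), (-64, 71), (-61, 73), (-58, 76), (-55, 82), (-52, 89), (-49, 93), (-46, 89), (-43, 78), (-40, 76), (-37, 68), (-34, 67), (-31, 62), (-28, 53), (-25, 46), (-22, 40), (-19, 40), (-16, 41), (-13, 51), (-10, 73), (-7, 99), (-4, 119), (-1, 124), (2, 126), (5, 127), (8, 124), (11, 125), (14, 123), (17, 117), (20, 123), (23, 130), (26, 129), (29, 132), (32, 125), (35, 120), (38, 91), (41, 64), (44, 49), (47, 43), (50, 40), (53, 41), (56, 48), (59, 69), (62, 97), (65, 124), (68, 135), (71, 138), (74, 137), (77, 136), (80, 137), (83, 140), (86, 143), (89, 145), (92, 143), (95, 142), (98, 138), (101, 133), (104, 125), (107, 107), (110, 86)]
```

View pics/r0.png

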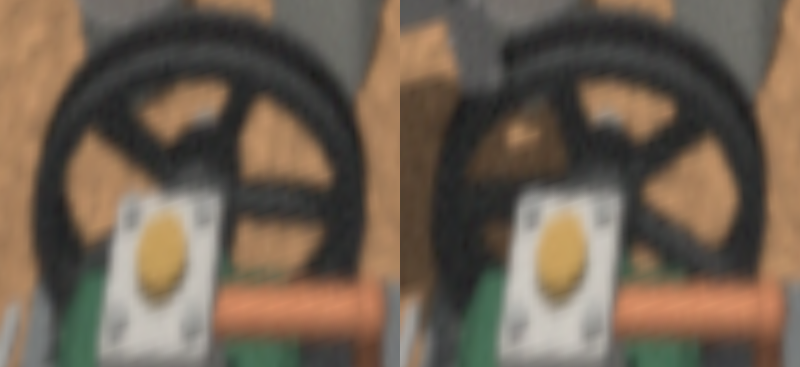

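Spokes measured at -48°/22° before and -18°/50° now, so the wheel has made a net turn of 29°. It springs back from 43°, so the cam starts at about 29° and the top should be about 85-90° from the start. Regripping on the robot's side.

```bash
python3 -m inch '[-0.001,0.005,0.016,0,0,0,90, 0,0,0.018,0,0,0,90, 0,0,0.018,0,0,0,90, 0,0,0,0,0,0,90]' >/dev/null
python3 - <<'E'
from h import *
st()
plan([wt(-40,-15)],vmax=30)
E
```

```text
t 8.1 pump [-63.2 104.2 170.2] tilt -14.9 F [ 0.  -0.9 -0.4] w 60.8 q [-0.33  0.38  0.06  2.19  0.03  0.31  1.4 ]
grasp r 100.3 phi -42.8
wp [510. 110. 167.] 1 rows
[0.0008, 0.0079, 0.0053] [-0.002, -0.004, 0.002]
```

```bash
python3 -m inch '[0.001,0.005,0.007,0,0,0,90, 0,0,0,0,0,0,90]' >/dev/null
python3 -c 'from h import *;st()'
python3 -m inch '[0,0,0,0,0,0,255, 0,0,0,0,0,0,255, 0,0,0,0,0,0,255, 0,0,0,0,0,0,255, 0,0,0,0,0,0,255]'
python3 -c 'from h import *;rot(27,20,3)'
```

```text
t 8.3 pump [-54.6 105.3 165.6] tilt -14.9 F [ 0. -0.  0.] w 60.7 q [-0.33  0.4   0.06  2.17  0.03  0.31  1.4 ]
grasp r 91.1 phi -40.8
t: 8.8
tcp_pos: [511.1, 111.0, 167.5]
ee_rot: [0.084, 0.648, 0.751, 0.101]
force: [0.3, 0.8, -4.0]
gripper_width: 25.3
Ftang -2.2 Frad -3.4
t 8.8 pump [-53.2 105.8 167.5] tilt -15.1 F [ 0.4  0.7 -4. ] w 25.3 q [-0.33  0.4   0.05  2.17  0.03  0.31  1.4 ]
grasp r 91.7 phi -39.4
wp [517. 111. 174.] 1 rows
[-0.0008, 0.0068, -0.0044] [0.163, -0.005, 0.002]
wp [524. 112. 179.] 1 rows
[-0.0, 0.0076, -0.0044] [0.116, 0.0, 0.0]
wp [531. 113. 183.] 1 rows
[0.0, 0.0076, -0.0044] [0.116, -0.0, 0.0]
```

```bash
for i in 1 2 3 4; do python3 -m inch '[0,0.0075,-0.0030,0.09,0,0,255, 0,0.0075,-0.0030,0.09,0,0,255]'>/dev/null
python3 -c 'from h import *;rot(24,20,3)' | head -3; done
```

```text
Ftang -8.1 Frad -14.4
t 9.0 pump [-50.1 105.8 173.1] tilt -3.5 F [  1.3  -1.1 -16.5] w 25.6 q [-0.28  0.47  0.01  1.96  0.    0.66  1.45]
grasp r 92.5 phi -33.6
Ftang -8.7 Frad -3.2
t 9.2 pump [-45.  105.8 177.7] tilt 8.3 F [-6.2 -0.1 -6.8] w 25.6 q [-0.25  0.57 -0.    1.74 -0.02  0.98  1.48]
grasp r 91.8 phi -27.4
Ftang -9.4 Frad 1.8
t 9.4 pump [-39.9 105.8 180.8] tilt 20.4 F [-9.4  0.3 -1.8] w 25.9 q [-0.24  0.7  -0.    1.51 -0.03  1.28  1.5 ]
grasp r 89.9 phi -21.7
Ftang -9.8 Frad 7.1
t 9.6 pump [-34.  105.7 182.8] tilt 32.6 F [-11.4  -0.7   4.2] w 25.7 q [-0.23  0.85 -0.    1.28 -0.04  1.57  1.5 ]
grasp r 87.1 phi -15.8
```

```bash
cat >> h.py <<'E'
def fix(tilt,dphi,n,rg=94):
    p,R,o=cur();r=p+R.as_matrix()[:,2]*-19-P(0,105,115);phi=np.degrees(np.arctan2(r@EX,r[2]))
    u=np.radians(phi);print("Ftang",round(float(o["force"]@(np.cos(u)*EX-np.sin(u)*EZ)),1),"Frad",round(float(o["force"]@(np.sin(u)*EX+np.cos(u)*EZ)),1));st()
    plan([wt(phi+dphi*(i+1)/n,tilt,rg) for i in range(n)],vmax=60,amax=1)
E
python3 -c 'from h import *;fix(32,12,2)'
```

```text
Ftang -9.8 Frad 7.1
t 9.6 pump [-34.  105.7 182.8] tilt 32.6 F [-11.4  -0.7   4.2] w 25.7 q [-0.23  0.85 -0.    1.28 -0.04  1.57  1.5 ]
grasp r 87.1 phi -15.8
wp [538. 114. 192.] 1 rows
[-0.0007, 0.0019, -0.0116] [-0.011, 0.001, 0.007]
wp [548. 116. 193.] 1 rows
[-0.0, 0.0077, -0.0062] [-0.0, 0.0, 0.0]
```

```bash
python3 -m inch '[0,0.005,-0.0095,-0.02,0,0,255, 0,0.008,-0.006,-0.02,0,0,255]'>/dev/null
python3 -c 'from h import *;fix(30,12,2)'
```

```text
Ftang -16.4 Frad 21.5
t 9.8 pump [-27.3 105.7 182.7] tilt 32.8 F [-20.4  -1.1  17.8] w 25.7 q [-0.23  0.87 -0.    1.26 -0.04  1.59  1.5 ]
grasp r 85.4 phi -11.5
wp [546. 115. 192.] 1 rows
[-0.0008, 0.0023, -0.0127] [-0.048, 0.002, 0.006]
wp [555. 117. 193.] 1 rows
[-0.0, 0.0083, -0.0053] [0.0, 0.0, 0.0]
```

```bash
python3 -m inch '[0,0.005,-0.012,-0.03,0,0,255]'>/dev/null
python3 -c 'from h import *;fix(30,12,2)'
python3 - <<'E'
from h import *
p,d=eyes.snapshot("scene"); b=p[:,:,::-1].copy()
cv2.imwrite("pics/s5.png",np.hstack([cv2.resize(b[130:230,220:320],(400,400),interpolation=2),cv2.resize(rect(b),(400,400))]))
print(angprof(b)); st()
E
```

```text
Ftang -18.1 Frad -31.2
t 9.9 pump [-22.9 105.7 185. ] tilt 32.0 F [-13.3  -1.5 -33.5] w 25.7 q [-0.23  0.86  0.    1.25 -0.04  1.59  1.5 ]
grasp r 87.1 phi -8.5
wp [550. 116. 192.] 1 rows
[-0.0008, 0.004, -0.0113] [-0.035, 0.002, 0.006]
wp [560. 117. 192.] 1 rows
[-0.0, 0.0086, -0.0048] [0.0, 0.0, 0.0]
[(-70, 44), (-67, 44), (-64, 43), (-61, 44), (-58, 47), (-55, 54), (-52, 58), (-49, 62), (-46, 65), (-43, 66), (-40, 68), (-37, 70), (-34, 74), (-31, 83), (-28, 87), (-25, 98), (-22, 101), (-19, 101), (-16, 102), (-13, 102), (-10, 107), (-7, 101), (-4, 98), (-1, 99), (2, 89), (5, 81), (8, 83), (11, 84), (14, 81), (17, 82), (20, 83), (23, 83), (26, 83), (29, 84), (32, 84), (35, 85), (38, 85), (41, 85), (44, 84), (47, 77), (50, 77), (53, 76), (56, 77), (59, 73), (62, 62), (65, 52), (68, 46), (71, 43), (74, 40), (77, 40), (80, 42), (83, 48), (86, 54), (89, 63), (92, 68), (95, 69), (98, 70), (101, 72), (104, 72), (107, 72), (110, 71)]
t 9.95 pump [-21.6 105.7 185.6] tilt 31.8 F [-12.4   0.2 -23. ] w 26.0 q [-0.23  0.86  0.    1.25 -0.04  1.59  1.5 ]
grasp r 87.5 phi -7.6
```

View pics/s5.png

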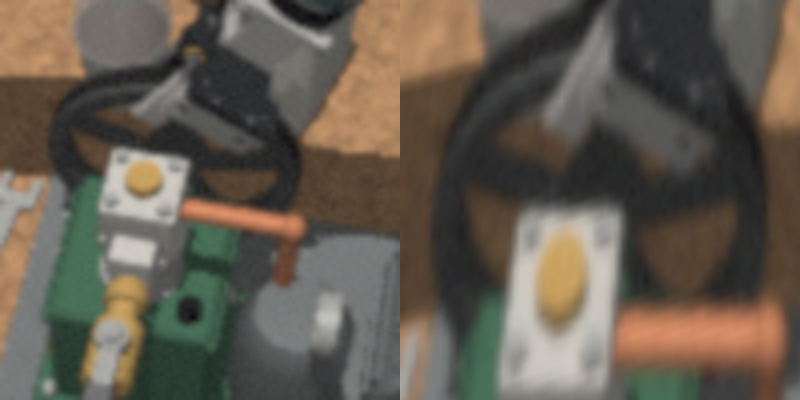

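```bash
for i in 1 2 3; do python3 -m inch '[0,0.008,-0.0065,0,0,0,255]'>/dev/null
python3 -c 'from h import *;fix(32,12,2)'|head -3;done
```

```text
Ftang -18.0 Frad 8.4
t 10.05 pump [-19.5 105.7 186. ] tilt 33.0 F [-18.7  -0.2   6.4] w 26.1 q [-0.23  0.88  0.    1.22 -0.04  1.62  1.5 ]
grasp r 87.4 phi -6.0
Ftang -17.8 Frad -3.5
t 10.15 pump [-17.3 105.7 186.4] tilt 34.3 F [-17.5  -0.5  -4.9] w 25.9 q [-0.23  0.9   0.    1.19 -0.05  1.65  1.5 ]
grasp r 87.4 phi -4.4
Ftang -17.9 Frad -4.2
t 10.25 pump [-14.8 105.7 186.7] tilt 35.5 F [-17.7  -0.7  -5. ] w 25.8 q [-0.23  0.92  0.    1.16 -0.05  1.69  1.5 ]
grasp r 87.3 phi -2.5
```

```bash
for i in 1 2 3; do python3 -m inch '[0,0.0125,-0.0105,-0.02,0,0,255]'>/dev/null
python3 -c 'from h import *;fix(32,12,2)'|head -3;done
```

```text
Ftang -17.4 Frad -15.0
t 10.35 pump [ -6.4 105.7 186.2] tilt 35.6 F [-18.2   0.6 -14. ] w 26.0 q [-0.23  0.93  0.    1.12 -0.05  1.71  1.5 ]
grasp r 86.7 phi 3.1
Ftang -15.8 Frad -17.2
t 10.45 pump [  2.7 105.7 185. ] tilt 35.7 F [-18.3  -0.8 -14.4] w 25.9 q [-0.23  0.95  0.    1.08 -0.05  1.73  1.5 ]
grasp r 86.5 phi 9.2
Ftang -13.6 Frad -20.9
t 10.55 pump [ 11.7 105.7 183.1] tilt 35.7 F [-18.6  -1.  -16.6] w 25.9 q [-0.23  0.97  0.    1.04 -0.05  1.75  1.5 ]
grasp r 86.6 phi 15.3
```

Run:
```python
from h import *
p,d=eyes.snapshot("scene"); b=p[:,:,::-1].copy()
cv2.imwrite("pics/s6.png",np.hstack([cv2.resize(b[130:230,220:320],(400,400),interpolation=2),cv2.resize(rect(b),(400,400))]))
print([x for x in angprof(b) if x[0]<-20 or x[0]>60]); st()
```

```text
[(-70, 71), (-67, 70), (-64, 68), (-61, 62), (-58, 51), (-55, 44), (-52, 42), (-49, 42), (-46, 41), (-43, 43), (-40, 45), (-37, 49), (-34, 59), (-31, 65), (-28, 68), (-25, 69), (-22, 70), (62, 72), (65, 72), (68, 71), (71, 69), (74, 65), (77, 60), (80, 52), (83, 48), (86, 45), (89, 44), (92, 43), (95, 43), (98, 42), (101, 44), (104, 50), (107, 56), (110, 60)]
t 10.6 pump [ 13.2 105.7 182.6] tilt 35.6 F [-14.3   0.  -10.1] w 25.7 q [-0.23  0.97  0.    1.04 -0.04  1.75  1.5 ]
grasp r 86.5 phi 16.3
```

View pics/s6.png

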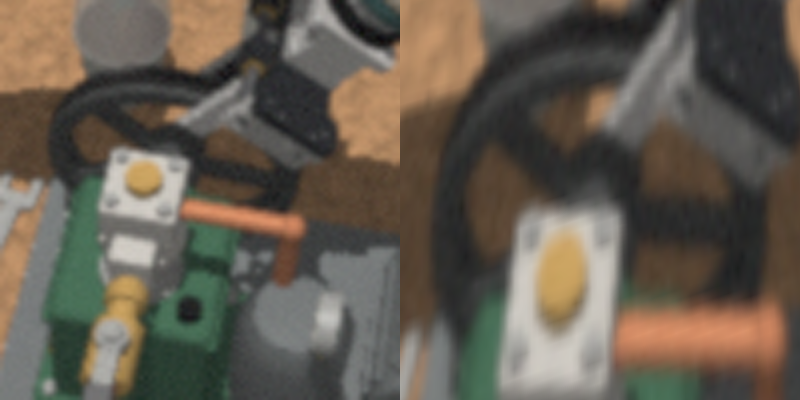

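Spokes are at -47° and 95°, so the wheel has turned about 73° from the start (one spoke pitch, 72°, plus a little). The pull peaked at about 18 N and is now about 13 N and falling. I'll go on in small steps.

```bash
cat >> h.py <<'E'
def spoke(tag):
    p,d=eyes.snapshot("scene"); b=p[:,:,::-1].copy();cv2.imwrite(f"pics/{tag}.png",np.hstack([cv2.resize(b[130:230,220:320],(400,400),interpolation=2),cv2.resize(rect(b),(400,400))]))
    a=[x for x in angprof(b) if x[0]<-5]
    print(a)
E
python3 -m inch '[0,0.0115,-0.0060,0,0,0,255]'>/dev/null
python3 -c 'from h import *;fix(34,12,2)'|head -3
python3 -c 'from h import *;spoke("s7");fix(34,6,1)'
```

```text
Ftang -13.5 Frad 0.2
t 10.7 pump [ 19.4 105.7 180.7] tilt 36.7 F [-12.5   0.2   5. ] w 25.7 q [-0.23  1.    0.01  0.99 -0.05  1.79  1.5 ]
grasp r 86.6 phi 20.8
[(-70, 71), (-67, 71), (-64, 71), (-61, 69), (-58, 65), (-55, 55), (-52, 47), (-49, 41), (-46, 40), (-43, 40), (-40, 41), (-37, 44), (-34, 48), (-31, 54), (-28, 61), (-25, 64), (-22, 68), (-19, 68), (-16, 68), (-13, 66), (-10, 65), (-7, 68)]
Ftang -7.4 Frad -4.7
t 10.75 pump [ 21.3 105.8 179.7] tilt 36.6 F [-8.7 -0.1 -1.5] w 25.7 q [-0.23  1.    0.01  0.99 -0.05  1.79  1.5 ]
grasp r 86.3 phi 22.2
wp [597. 123. 182.] 1 rows
[-0.0009, 0.0086, -0.0094] [-0.045, 0.007, 0.005]
```

```bash
python3 -m inch '[0,0.0115,-0.0060,0,0,0,255]'>/dev/null
python3 -c 'from h import *;fix(34,12,2)'|head -3
python3 -c 'from h import *;spoke("s8");fix(34,6,1)'|head -4
python3 -m inch '[0,0.0105,-0.0050,0,0,0,255]'>/dev/null
python3 -c 'from h import *;fix(34,12,2)'|head -3
python3 -c 'from h import *;spoke("s9");fix(34,6,1)'
```

```text
Ftang -11.4 Frad -13.3
t 10.85 pump [ 28.  105.8 177.1] tilt 37.6 F [-16.2   0.3  -6.6] w 25.7 q [-0.23  1.03  0.01  0.93 -0.05  1.83  1.5 ]
grasp r 86.7 phi 27.2
[(-70, 71), (-67, 72), (-64, 71), (-61, 70), (-58, 70), (-55, 70), (-52, 63), (-49, 52), (-46, 46), (-43, 42), (-40, 43), (-37, 43), (-34, 42), (-31, 44), (-28, 47), (-25, 56), (-22, 64), (-19, 66), (-16, 66), (-13, 65), (-10, 65), (-7, 67)]
Ftang -5.6 Frad -6.3
t 10.9 pump [ 30.  105.8 175.8] tilt 37.5 F [-7.9  0.3 -2.8] w 25.6 q [-0.23  1.04  0.01  0.93 -0.05  1.83  1.5 ]
grasp r 86.5 phi 28.7
Ftang -9.4 Frad -11.3
t 11.0 pump [ 36.  105.8 172.8] tilt 38.4 F [-14.   -1.3  -4.2] w 25.7 q [-0.23  1.06  0.01  0.88 -0.05  1.86  1.5 ]
grasp r 87.0 phi 33.4
[(-70, 73), (-67, 73), (-64, 72), (-61, 72), (-58, 72), (-55, 72), (-52, 71), (-49, 65), (-46, 59), (-43, 50), (-40, 44), (-37, 39), (-34, 39), (-31, 41), (-28, 41), (-25, 45), (-22, 53), (-19, 60), (-16, 63), (-13, 65), (-10, 66), (-7, 65)]
Ftang -3.4 Frad -6.9
t 11.05 pump [ 38.  105.8 171.3] tilt 38.2 F [-6.8 -0.2 -3.7] w 25.8 q [-0.23  1.07  0.01  0.88 -0.05  1.86  1.5 ]
grasp r 86.9 phi 34.9
wp [614. 125. 170.] 1 rows
[-0.0009, 0.0108, -0.0072] [-0.074, 0.007, 0.005]
```

View pics/s9.png

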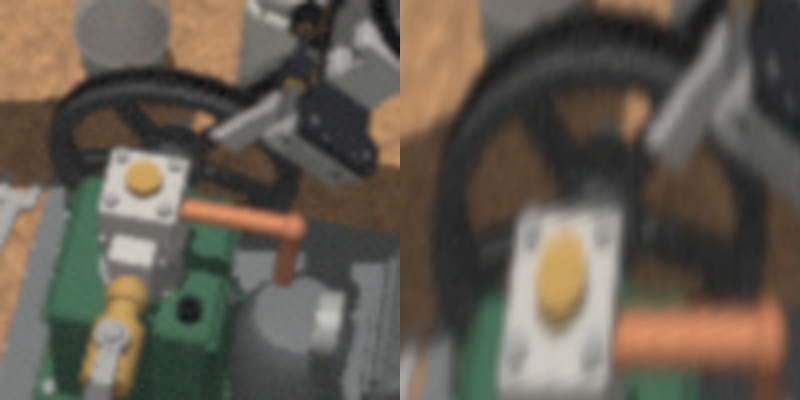

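The pull keeps fading: 13.5 N at 78°, 11.4 N at 82° and 9.4 N at 87°, against a peak of 18 N. The top is therefore at about 88°, and I want about 5° beyond it.

```bash
python3 -m inch '[0,0.0105,-0.0040,0,0,0,255]'>/dev/null
python3 -c 'from h import *;fix(34,12,2)'|head -3
python3 -c 'from h import *;spoke("s10");fix(38,3,1)'
```

```text
Ftang -7.9 Frad -11.4
t 11.15 pump [ 44.1 105.8 167.3] tilt 39.0 F [-13.4  -1.   -3.7] w 25.3 q [-0.23  1.1   0.01  0.83 -0.05  1.9   1.5 ]
grasp r 87.4 phi 39.9
[(-70, 72), (-67, 73), (-64, 73), (-61, 72), (-58, 73), (-55, 74), (-52, 73), (-49, 71), (-46, 69), (-43, 64), (-40, 57), (-37, 48), (-34, 42), (-31, 39), (-28, 39), (-25, 41), (-22, 42), (-19, 45), (-16, 52), (-13, 61), (-10, 66), (-7, 68)]
Ftang -0.5 Frad -7.1
t 11.2 pump [ 46.2 105.8 165.4] tilt 38.8 F [-5.2 -0.3 -5. ] w 25.9 q [-0.23  1.1   0.01  0.82 -0.05  1.9   1.5 ]
grasp r 87.3 phi 41.7
wp [618. 126. 167.] 1 rows
[-0.0009, 0.0055, -0.0063] [-0.014, 0.008, 0.004]
```

```bash
python3 -m inch '[0,0.0065,-0.0020,0,0,0,255]'>/dev/null
python3 -c 'from h import *;fix(34,12,2)'|head -3
python3 -m inch '[0,0,0,0,0,0,255]'>/dev/null
python3 -c 'from h import *;spoke("s11");fix(38,3,1)'
```

```text
Ftang -3.9 Frad -4.7
t 11.3 pump [ 49.7 105.8 162.3] tilt 39.3 F [-6.1 -0.3 -0.6] w 25.7 q [-0.23  1.12  0.01  0.79 -0.05  1.92  1.5 ]
grasp r 87.5 phi 44.9
[(-70, 72), (-67, 73), (-64, 72), (-61, 71), (-58, 71), (-55, 72), (-52, 72), (-49, 72), (-46, 71), (-43, 70), (-40, 67), (-37, 63), (-34, 57), (-31, 49), (-28, 41), (-25, 40), (-22, 39), (-19, 41), (-16, 44), (-13, 50), (-10, 59), (-7, 65)]
Ftang 5.1 Frad -3.1
t 11.45 pump [ 50.7 105.8 161.2] tilt 39.1 F [ 1.4 -0.2 -5.8] w 25.6 q [-0.23  1.12  0.01  0.79 -0.05  1.91  1.5 ]
grasp r 87.4 phi 45.8
wp [622. 126. 162.] 1 rows
[-0.0009, 0.006, -0.0058] [-0.02, 0.008, 0.004]
```

```bash
python3 -m inch '[0,-0.0075,0.0020,0,0,0,255]'>/dev/null
python3 -c 'from h import *;fix(34,12,2)'|head -3
python3 -m inch '[0,0,0,0,0,0,255]'>/dev/null
python3 -c 'from h import *;spoke("s12");fix(38,3,1)'
```

```text
Ftang 13.5 Frad 13.0
t 11.55 pump [ 48.7 105.8 163. ] tilt 38.2 F [18.7  0.9 -0. ] w 25.6 q [-0.23  1.1   0.01  0.82 -0.05  1.88  1.5 ]
grasp r 87.3 phi 43.9
[(-70, 73), (-67, 73), (-64, 72), (-61, 72), (-58, 73), (-55, 73), (-52, 74), (-49, 73), (-46, 70), (-43, 67), (-40, 64), (-37, 60), (-34, 50), (-31, 43), (-28, 39), (-25, 40), (-22, 40), (-19, 43), (-16, 46), (-13, 53), (-10, 62), (-7, 66)]
Ftang 3.3 Frad -1.5
t 11.7 pump [ 49.  105.8 162.9] tilt 38.1 F [ 1.3 -0.8 -3.3] w 25.7 q [-0.23  1.1   0.01  0.83 -0.05  1.88  1.5 ]
grasp r 87.4 phi 44.0
wp [620. 126. 164.] 1 rows
[-0.0009, 0.0056, -0.0059] [-0.002, 0.007, 0.004]
```

```bash
python3 -m inch '[0,-0.0110,0.0035,0,0,0,255]'>/dev/null
python3 -c 'from h import *;fix(34,12,2)'|head -3
python3 -m inch '[0,0,0,0,0,0,255]'>/dev/null
python3 -c 'from h import *;spoke("s13");fix(38,3,1)'
```

```text
Ftang 13.9 Frad 20.1
t 11.8 pump [ 44.6 105.8 166.1] tilt 37.1 F [23.6  0.7  6.4] w 25.7 q [-0.23  1.07  0.01  0.87 -0.05  1.84  1.5 ]
grasp r 86.7 phi 40.2
[(-70, 72), (-67, 72), (-64, 72), (-61, 72), (-58, 72), (-55, 73), (-52, 73), (-49, 71), (-46, 68), (-43, 64), (-40, 55), (-37, 48), (-34, 42), (-31, 40), (-28, 41), (-25, 41), (-22, 41), (-19, 46), (-16, 52), (-13, 60), (-10, 63), (-7, 66)]
Ftang 2.0 Frad -0.5
t 11.95 pump [ 44.3 105.8 166.5] tilt 37.1 F [ 1.2 -0.  -1.7] w 26.0 q [-0.23  1.07  0.01  0.87 -0.05  1.85  1.5 ]
grasp r 86.9 phi 39.9
wp [616. 125. 169.] 1 rows
[-0.0009, 0.005, -0.0067] [0.016, 0.007, 0.003]
```

Wheel at about 92.5°, an estimated 4-5° over the top, and the forces are near nil. Letting go to see whether it stands.

```bash
python3 -m inch '[0,0,0,0,0,0,90, 0,0,0,0,0,0,90, 0,0,0,0,0,0,90, 0,0,0,0,0,0,90]'
python3 -c 'from h import *;spoke("s14");st()'
python3 -m inch '[0,0,0,0,0,0,90, 0,0,-0.02,0,0,0,90, 0,0,-0.035,0,0,0,90, 0,0,-0.035,0,0,0,90, 0,0,-0.02,0,0,0,90]'
python3 -c 'from h import *;spoke("s15");st()'
```

```text
t: 12.35
tcp_pos: [607.1, 125.0, 167.6]
ee_rot: [-0.207, 0.618, 0.719, -0.243]
force: [-0.2, 0.1, -0.1]
gripper_width: 54.4
[(-70, 72), (-67, 73), (-64, 72), (-61, 72), (-58, 72), (-55, 73), (-52, 73), (-49, 72), (-46, 70), (-43, 66), (-40, 57), (-37, 50), (-34, 43), (-31, 41), (-28, 40), (-25, 41), (-22, 40), (-19, 45), (-16, 53), (-13, 60), (-10, 64), (-7, 67)]
t 12.4 pump [ 43.8 105.8 167.6] tilt 37.2 F [0.2 0.4 0.1] w 58.4 q [-0.23  1.07  0.01  0.87 -0.05  1.85  1.5 ]
grasp r 87.4 phi 39.2
t: 12.9
tcp_pos: [634.0, 128.2, 232.9]
ee_rot: [-0.193, 0.623, 0.724, -0.226]
force: [-0.4, 0.4, 0.5]
gripper_width: 60.9
[(-70, 74), (-67, 75), (-64, 73), (-61, 73), (-58, 75), (-55, 76), (-52, 76), (-49, 73), (-46, 70), (-43, 65), (-40, 58), (-37, 50), (-34, 45), (-31, 41), (-28, 41), (-25, 43), (-22, 43), (-19, 47), (-16, 53), (-13, 61), (-10, 67), (-7, 69)]
t 12.95 pump [ 71.4 105.1 234.7] tilt 34.4 F [ 0.  -0.   2.2] w 61.2 q [-0.23  1.05  0.05  0.71 -0.07  1.98  1.52]
grasp r 158.3 phi 31.3
```

View pics/s15.png

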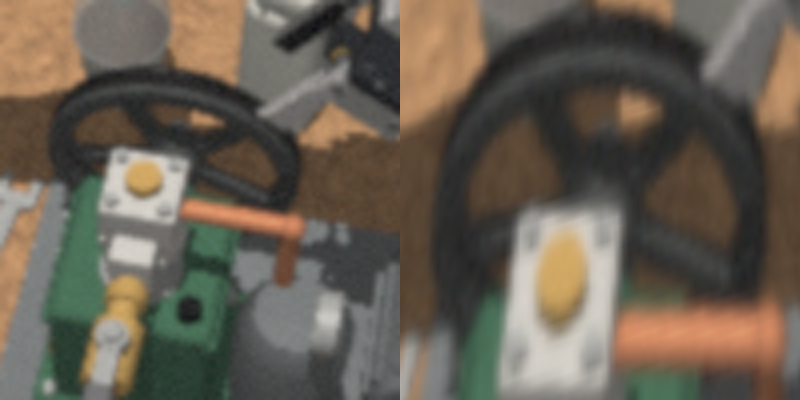

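Released, the wheel stands: spokes unchanged at about -27.5°, which is 92.5° of turn. Next is the cock. I'll shut the fingers and move up and over to the far (+x) side of the lever.

Run:
```python
from h import *
_,R0=wt(0,0)
plan([(P(45,105,400),R0),(P(38,-195,400),R0)],vmax=45,amax=0.12)
```

```text
wp [608. 124. 400.] 6 rows
[-0.0, -0.0192, -0.0202] [-0.1, 0.0, 0.001]
[-0.0, -0.0171, -0.0221] [-0.1, 0.0, 0.001]
[-0.0, -0.0148, -0.0236] [-0.1, 0.0, 0.001]
[-0.0, -0.0124, -0.025] [-0.1, 0.0, 0.001]
[-0.0, -0.0098, -0.0261] [-0.1, 0.0, 0.001]
[-0.0, -0.0071, -0.027] [-0.1, 0.0, 0.001]
wp [ 645. -173.  400.] 7 rows
[-0.0429, -0.001, 0.0] [0.0, 0.0, 0.0]
[-0.0429, -0.001, 0.0] [0.0, 0.0, 0.0]
[-0.0429, -0.001, 0.0] [0.0, 0.0, 0.0]
[-0.0429, -0.001, 0.0] [0.0, 0.0, -0.0]
[-0.0429, -0.001, 0.0] [0.0, 0.0, 0.0]
[-0.0429, -0.001, 0.0] [0.0, 0.0, 0.0]
[-0.0429, -0.001, 0.0] [0.0, 0.0, -0.0]
```

```bash
python3 -m inch '[0,-0.019,-0.020,-0.1,0,0,90, 0,-0.017,-0.022,-0.1,0,0,90, 0,-0.015,-0.024,-0.1,0,0,255, 0,-0.012,-0.025,-0.1,0,0,255, 0,-0.010,-0.026,-0.1,0,0,255]' >/dev/null
python3 -m inch '[0,-0.007,-0.027,-0.1,0,0,255, 0,0,0,0,0,0,255]' >/dev/null
python3 - <<'E'
from h import *
st()
_,R0=wt(0,0)
plan([(P(45,105,400),R0),(P(38,-195,400),R0)],vmax=45,amax=0.12)
E
```

```text
t 13.65 pump [ 36.3 104.9 389.1] tilt 0.7 F [0.1 0.  0.3] w 24.5 q [-0.29  0.45  0.06  1.32 -0.03  1.38  1.5 ]
grasp r 295.4 phi 7.1
wp [608. 124. 400.] 1 rows
[-0.0, 0.0086, -0.011] [-0.013, 0.003, 0.007]
wp [ 645. -173.  400.] 7 rows
[-0.0429, -0.001, -0.0] [0.0, -0.0, 0.0]
[-0.0429, -0.001, -0.0] [0.0, -0.0, 0.0]
[-0.0429, -0.001, -0.0] [0.0, -0.0, -0.0]
[-0.0429, -0.001, -0.0] [0.0, -0.0, 0.0]
[-0.0429, -0.001, -0.0] [0.0, -0.0, -0.0]
[-0.0429, -0.001, -0.0] [0.0, -0.0, 0.0]
[-0.0429, -0.001, -0.0] [0.0, -0.0, 0.0]
```

```bash
python3 -m inch '[-0.043,0,0,0,0,0,255, -0.043,0,0,0,0,0,255, -0.043,0,0,0,0,0,255, -0.043,0,0,0,0,0,255, -0.043,0,0,0,0,0,255]' >/dev/null
python3 -m inch '[-0.043,0,0,0,0,0,255, -0.043,0,0,0,0,0,255, 0,0,0,0,0,0,255]' >/dev/null
python3 - <<'E'
from h import *
st()
_,R0=wt(0,0)
plan([(P(38,-197,330),R0),(P(38,-197,232),R0)],vmax=40,amax=0.12)
E
```

```text
t 14.45 pump [  30.4 -201.1  381.5] tilt 2.0 F [-0.1 -0.9  0.5] w 0.4 q [ 0.17  0.56  0.11  1.15 -0.05  1.47  2.01]
grasp r 287.2 phi 6.2
wp [ 645. -175.  330.] 2 rows
[0.0018, 0.0047, 0.0256] [-0.017, -0.003, 0.008]
[0.0019, 0.0043, 0.0257] [-0.017, -0.003, 0.008]
wp [ 645. -175.  232.] 3 rows
[0.0, 0.0, 0.0327] [-0.0, 0.0, 0.0]
[0.0, 0.0, 0.0327] [-0.0, 0.0, -0.0]
[0.0, 0.0, 0.0327] [-0.0, 0.0, 0.0]
```

```bash
python3 -m inch '[0.002,0.005,0.026,-0.017,-0.003,0.008,255, 0.002,0.005,0.026,-0.017,-0.003,0.008,255, 0,0,0.032,0,0,0,255, 0,0,0,0,0,0,255]' >/dev/null
python3 - <<'E'
from h import *
st()
_,R0=wt(0,0)
plan([(P(38,-197,232),R0)],vmax=40,amax=0.12)
p,d=eyes.snapshot("top"); cv2.imwrite("pics/t2.png",cv2.resize(p[100:230,220:400,::-1],None,fx=4,fy=4,interpolation=2))
E
```

```text
t 14.85 pump [  35.1 -195.7  290.1] tilt 0.6 F [ 0.5  0.3 -0.6] w 0.6 q [ 0.16  0.59  0.11  1.34 -0.06  1.22  1.99]
grasp r 197.3 phi 10.3
wp [ 645. -175.  232.] 2 rows
[-0.0008, 0.0017, 0.029] [-0.005, -0.003, -0.002]
[-0.0007, 0.0016, 0.029] [-0.005, -0.003, -0.002]
```

View pics/t2.png

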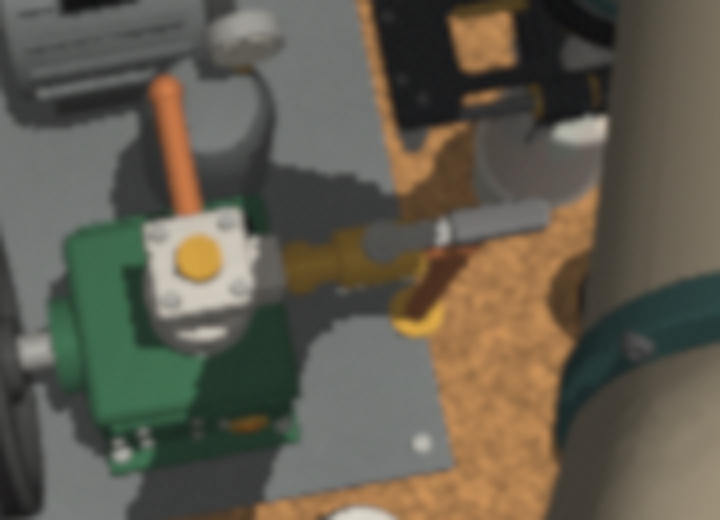

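The fingers are just beyond the lever ((430,140) in the crop; the lever runs from (395,240) to (545,215)). Lowering.

```bash
python3 -m inch '[0,0.002,0.029,0,0,0,255, 0,0.002,0.028,0,0,0,255, 0,0,0,0,0,0,255]' >/dev/null
python3 - <<'E'
from h import *
st()
a,R0=wt(0,0)
S=np.array([0,-125])
wps=[]
for th in range(0,95,15):
    f=np.radians(th);L=np.array([-np.sin(f),-np.cos(f)]);T=np.array([-np.cos(f),np.sin(f)]);h=9+8*abs(np.cos(f))+12.5*abs(np.sin(f))
    c=S+75*L-h*T;wps.append((P(c[0],c[1],231),R0))
plan(wps,vmax=30,amax=0.12)
E
```

```text
t 15.2 pump [  43.4 -195.6  239.8] tilt -0.0 F [-0.8  0.2 -0.2] w 0.3 q [ 0.16  0.64  0.1   1.4  -0.07  1.11  1.99]
grasp r 150.3 phi 16.8
wp [ 625. -181.  231.] 1 rows
[-0.0044, -0.0264, 0.0088] [0.001, -0.002, -0.001]
wp [ 608. -187.  231.] 1 rows
[-0.0026, -0.0171, -0.0] [0.0, -0.0, -0.0]
wp [ 590. -188.  231.] 1 rows
[0.0016, -0.0182, -0.0] [0.0, 0.0, -0.0]
wp [ 571. -184.  231.] 1 rows
[0.0064, -0.0181, -0.0] [0.0, 0.0, 0.0]
wp [ 553. -175.  231.] 1 rows
[0.0115, -0.0166, -0.0] [0.0, 0.0, -0.0]
wp [ 537. -161.  231.] 1 rows
[0.0164, -0.0134, -0.0] [0.0, 0.0, 0.0]
wp [ 526. -142.  231.] 1 rows
[0.0203, -0.0085, -0.0] [0.0, 0.0, -0.0]
```

```bash
python3 -m inch '[-0.001,-0.004,0.009,0,0,0,255, -0.002,-0.010,0,0,0,0,255, 0,-0.008,0,0,0,0,255]' >/dev/null
python3 -c 'from h import *;st()'|head -1
python3 -m inch '[-0.001,-0.009,0,0,0,0,255, -0.001,-0.009,0,0,0,0,255, 0,-0.009,0,0,0,0,255]' >/dev/null
python3 -c 'from h import *;st()'|head -1
```

```text
t 15.5 pump [  23.2 -199.1  235.1] tilt -0.4 F [-0.8 -0.   0.3] w 1.1 q [ 0.18  0.61  0.1   1.47 -0.07  1.06  2.01]
t 15.8 pump [  -2.2 -201.3  238.5] tilt -1.0 F [ 3.4 -0.3 -1.3] w 0.7 q [ 0.2   0.56  0.1   1.55 -0.07  1.02  2.03]
```

```bash
cat >> h.py <<'E'
def arc(n=3,step=7,zt=232):
    p,R,o=cur();d=p-ORG;c=np.array([d@EX,d@EY]);S=np.array([0,-125.])
    # estimate theta from contact
    best=min(np.arange(-5,100,0.5),key=lambda th:abs(np.dot(c-S,[-np.cos(np.radians(th)),np.sin(np.radians(th))])+9+8*abs(np.cos(np.radians(th)))+12.5*abs(np.sin(np.radians(th)))))
    print("theta",best,"r",np.dot(c-S,[-np.sin(np.radians(best)),-np.cos(np.radians(best))]));st()
    _,R0=wt(0,0);w=[]
    for i in range(n):
        f=np.radians(best+step*(i+1));L=np.array([-np.sin(f),-np.cos(f)]);T=np.array([-np.cos(f),np.sin(f)]);h=9+8*abs(np.cos(f))+12.5*abs(np.sin(f))
        q=S+75*L-h*T;w.append((P(q[0],q[1],zt),R0))
    plan(w,vmax=60,amax=1)
E
python3 -c 'from h import *;arc()'
```

```text
theta 17.0 r 73.59483748778284
t 15.8 pump [  -2.2 -201.3  238.5] tilt -1.0 F [ 3.4 -0.3 -1.3] w 0.7 q [ 0.2   0.56  0.1   1.55 -0.07  1.02  2.03]
grasp r 142.5 phi -1.0
wp [ 597. -188.  232.] 1 rows
[-0.0009, -0.0089, 0.0063] [0.017, 0.002, 0.0]
wp [ 589. -187.  232.] 1 rows
[0.0014, -0.0086, -0.0] [0.0, -0.0, -0.0]
wp [ 580. -186.  232.] 1 rows
[0.0025, -0.0085, -0.0] [0.0, 0.0, -0.0]
```

```bash
python3 -m inch '[-0.001,-0.010,0.006,0.01,0,0,255, 0.001,-0.010,0.003,0.005,0,0,255, 0.003,-0.010,0.002,0,0,0,255]' >/dev/null
python3 -c 'from h import *;arc()'
```

```text
theta 39.5 r 78.2628817555672
t 16.1 pump [ -32.1 -200.   229.2] tilt -0.5 F [ 3.3 -1.2  2.2] w 0.8 q [ 0.2   0.54  0.1   1.63 -0.06  0.97  2.04]
grasp r 137.0 phi -13.6
wp [ 569. -183.  232.] 1 rows
[0.0063, -0.0061, -0.0029] [0.009, 0.005, -0.0]
wp [ 561. -179.  232.] 1 rows
[0.005, -0.008, 0.0] [-0.0, 0.0, 0.0]
wp [ 552. -174.  232.] 1 rows
[0.0061, -0.0074, -0.0] [0.0, 0.0, 0.0]
```

```bash
python3 -m inch '[0.0065,-0.007,0,0,0,0,255, 0.006,-0.009,0.001,0,0,0,255, 0.007,-0.009,0.001,0,0,0,255]' >/dev/null
python3 -c 'from h import *;arc()'
```

```text
theta 63.0 r 79.23063109759273
t 16.4 pump [ -59.9 -182.   226.4] tilt -0.4 F [ 2.4 -2.1  1. ] w 0.6 q [ 0.19  0.49  0.1   1.72 -0.06  0.92  2.03]
grasp r 143.6 phi -24.7
wp [ 542. -166.  232.] 1 rows
[0.0092, -0.0025, -0.0057] [0.008, 0.008, -0.002]
wp [ 536. -158.  232.] 1 rows
[0.0085, -0.0055, 0.0] [-0.0, -0.0, -0.0]
wp [ 530. -150.  232.] 1 rows
[0.0093, -0.0044, -0.0] [0.0, 0.0, -0.0]
```

```bash
python3 -m inch '[0.009,-0.004,-0.003,0,0,0,255, 0.009,-0.005,-0.001,0,0,0,255]' >/dev/null
python3 -c 'from h import *;arc(2,5)'
```

```text
theta 77.5 r 78.75940686813743
t 16.6 pump [ -72.  -164.1  229.5] tilt -0.2 F [ 3.2 -1.2 -0.5] w 0.6 q [ 0.16  0.46  0.11  1.77 -0.05  0.91  2.  ]
grasp r 151.7 phi -28.4
wp [ 531. -152.  232.] 1 rows
[0.0071, 0.0006, -0.0025] [0.004, 0.01, -0.004]
wp [ 527. -145.  232.] 1 rows
[0.0069, -0.0025, 0.0] [-0.0, -0.0, -0.0]
```

Now the last part, in gentle 5 mm steps until the stop is felt.

```bash
for i in 1 2 3; do python3 -m inch '[0.006,-0.001,-0.001,0,0,0,255]' >/dev/null; python3 -c 'from h import *;arc(1,5)'|head -2;done; python3 -m inch '[0.004,0,0,0,0,0,255]' >/dev/null; python3 -c 'from h import *;arc(1,5)'|head -2
```

```text
theta 82.5 r 78.12067770896007
t 16.7 pump [ -74.5 -157.5  230.3] tilt -0.1 F [ 0.8 -2.4 -2.1] w 0.4 q [ 0.15  0.45  0.11  1.78 -0.05  0.91  1.99]
theta 87.0 r 77.42297365929318
t 16.8 pump [ -76.2 -151.1  231.1] tilt -0.0 F [ 1.1 -2.2 -1.3] w 0.1 q [ 0.14  0.45  0.11  1.79 -0.05  0.91  1.98]
theta 91.0 r 77.00082732328556
t 16.9 pump [ -77.4 -145.4  232. ] tilt -0.0 F [  3.4 -16.   -6.9] w 0.5 q [ 0.13  0.44  0.11  1.79 -0.04  0.9   1.97]
theta 91.0 r 77.05215898361728
t 17.0 pump [ -77.4 -145.5  232.2] tilt -0.1 F [  1.7 -15.5  -5.6] w 0.3 q [ 0.12  0.44  0.11  1.8  -0.04  0.9   1.96]
```

The force rose from 2 to 16 N and the fingers stopped, so that is the stop. Backing off, raising and checking.

```bash
python3 -m inch '[-0.012,0,0,0,0,0,255, -0.02,0,0,0,0,0,255, 0,0,-0.04,0,0,0,255, 0,0,-0.045,0,0,0,255, 0,-0.02,-0.045,0,0,0,255]' >/dev/null
python3 -m inch '[-0.03,-0.03,-0.03,0,0,0,255, -0.04,-0.02,0,0,0,0,255, -0.045,0,0,0,0,0,255, -0.045,0,0,0,0,0,255, -0.045,0,0,0,0,0,255]' >/dev/null
python3 - <<'E'
from h import *
st();spoke("s16")
for n in("top","scene"):
    p,d=eyes.snapshot(n); cv2.imwrite(f"pics/{n}_f.png",cv2.resize(p[:,:,::-1],None,fx=1.5,fy=1.5))
    v,u=np.mgrid[0:384,0:512];m=d>0;o,_=ray(n,(0,0));K=np.array(C[n]["mtx"]);R=np.array(C[n]["view"])[:3,:3]
    Q=o+(R.T@np.linalg.solve(K,np.stack([u[m],v[m],np.ones(m.sum())]))*d[m]).T-ORG
    x=Q@EX;y=Q@EY;z=Q[:,2];k=(z>235)&(z<255)&(x<-15)&(x>-110)&(abs(y+125)<40)
    print(n,k.sum(),"lever x",x[k].min(),x[k].max(),"y mean",y[k].mean(),"slope deg",np.degrees(np.polyfit(x[k],y[k],1)[0]))
E
```

```text
t 18.0 pump [-146.7 -371.2  401.4] tilt 0.3 F [ 0.9 -0.5  1. ] w 0.2 q [ 0.49  0.45  0.2   1.3  -0.08  1.4   2.41]
grasp r 338.8 phi -25.6
[(-70, 150), (-67, 151), (-64, 150), (-61, 149), (-58, 150), (-55, 152), (-52, 152), (-49, 149), (-46, 142), (-43, 123), (-40, 99), (-37, 72), (-34, 52), (-31, 44), (-28, 42), (-25, 43), (-22, 46), (-19, 58), (-16, 88), (-13, 115), (-10, 129), (-7, 134)]
top 287 lever x -88.98047947323062 -15.161459385325202 y mean -123.42164108238642 slope deg -0.3153231242801175
scene 192 lever x -88.42395333570188 -15.04090555377979 y mean -126.49037853393139 slope deg 1.2888165153610314
```

View pics/top_f.png

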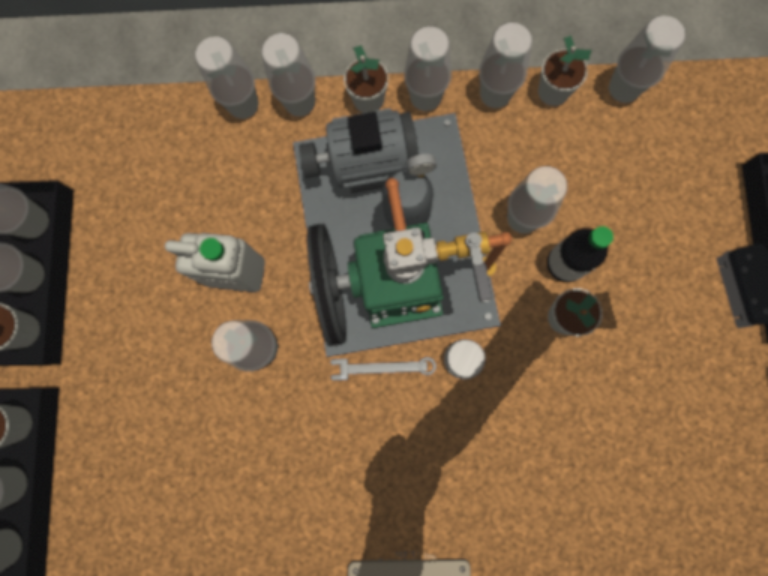

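View pics/scene_f.png

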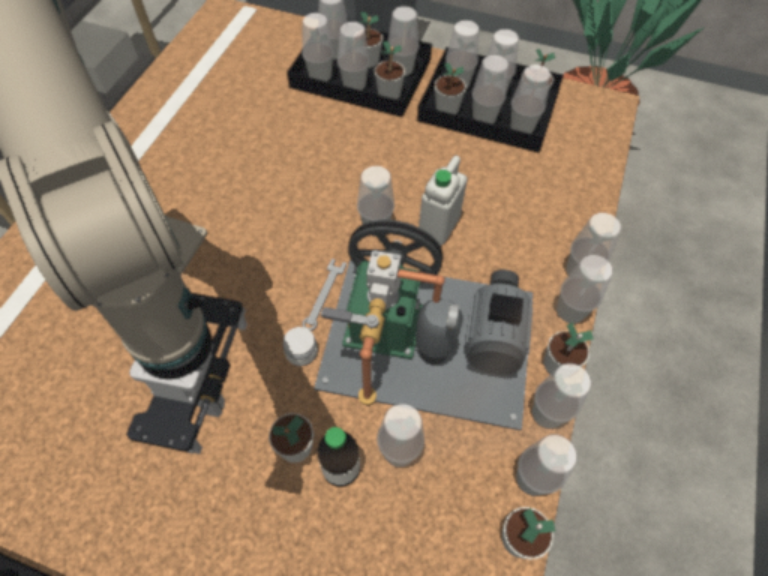

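The lever lies across the pipe along pump -x (slope within about 1°, end at x -88/-89). The wheel's spokes are unchanged at about -28°. The pots, jug, bottle, tin and spanner are where they were, and the arm is clear. Handing in.

Run:
```python
from cell import workorder
print(workorder.close_job())
```

```text
the job is handed in; nothing more can be done
None
```

The wheel is standing just over the top and the suction cock is shut against its stop. I handed the job in at about 18 s on the robot's clock.

- **Flywheel:** I turned it by the rim in two grips.
  - **First grip:** I let go at about 43° and it sprang back to about 29°, so the cam was already loading there.
  - **Second grip:** the pull rose to about 18 N at the grip, then died away to about 4 N at about 97° of turn. I eased it back to about 92.5° and let go.
  - **Standing:** I put the top at about 85–89°, so it stands roughly 4–7° past it. The spokes did not move after release, nor while I shut the cock.
- **Cock:** I pushed the lever round with the closed fingers at 2–3 N until the force jumped to about 16 N at its stop. Depth readings from both cameras show it lying across the pipe towards the robot, within about 1°.
- **Rest of the bench:** in the last pictures the pots, jug, bottle, tin and spanner look unmoved, and the arm was clear of everything.

**Not confirmed:** I could not see the plunger rod, so its height was never checked directly. How far past the top the wheel stands comes from the pull and the spoke angles, good to a few degrees. My peak reading was above the stated 12–15 N; allowing for gripping inside the rim brings it to about 15.6 N.

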